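Hang the rinsed flask and its stopper up to dry in the duty room

TASK

The rinsed tea flask lies mouth-down-slope on the wire drainer. Hang it upside down over the upright peg of the wooden drying stand, mouth resting flat on the board, and set its stopper upright, fully home in the collar on the same stand; the order is yours. Put both down gently, without dropping them, and leave the mug, the tea tin and the mouse where they are.

Things in the scene. Friction and masses are not known exactly. Their poses are not given: they have to be found in the camera images.
- flask: Steel flask, hollow, 150 mm tall: body 54 mm in diameter for 105 mm from the base, then a 20 mm shoulder to a neck 42 mm outside, 36 mm inside, open mouth; wall 3, base 4 mm; 0.16 kg. Origin: centre of the base's outside; z runs from base to mouth. Starts lying on the drainer, axis 25 degrees below horizontal, mouth low and roughly towards the robot, base end high, free at both sides.
- flask_mouth (a point): Centre of the flask's mouth, in the plane of its rim, 150 mm from the base along the flask's axis; axes as the flask's.
- stand: Fixed drying stand: a light wooden board 100 mm (its x) by 220 mm (its y) and 12 mm thick, carrying the peg at y = -55 mm and the collar at y = +60 mm. Origin: centre of the underside; z up.
- peg_foot (a point): Middle of the peg's foot, at the board's top face (12 mm above the table). The peg is upright, round, 26 mm in diameter up to 63 mm above this point, then tapers to 12 mm at its tip, 80 mm above this point. The flask goes over it until its rim rests on the board.
- collar_top (a point): Centre of the collar's mouth, in its top plane (42 mm above the table). The collar is an upright wooden tube 48 mm outside, 38 mm inside, 30 mm deep, standing on the board.
- drainer: Fixed: black drip tray 190 (its x) by 110 mm, 16 mm high, and over it two parallel steel wires 8 mm thick, 44 mm apart, sloping 25 degrees, low at -x, on which the flask lies, with a low stop plate at its mouth. The wires end 46 mm short of the flask's base. Origin: centre of the underside; x towards the high end, z up.
- stopper: Grey tapered stopper standing on its narrow end, 62 mm tall: plug 28 mm in diameter at the bottom, 33 at 24 mm; flange 42 mm in diameter from 24 to 30 mm; grip knob 24 mm in diameter from 37 to 62 mm. 40 g. Origin: centre of its underside; z up. When home its flange rests on the collar's top, its origin 24 mm below it.
- mug: White mug with a handle on its +y side, 76 mm in diameter, 90 mm high; bystander. Origin: centre of the underside.
- tea_tin: Dark steel tea tin, round, 72 mm in diameter, 110 mm high; bystander. Origin: centre of the underside.
- mouse: Black computer mouse, 100 mm (its x) by 60 mm, 34 mm high; bystander. Origin: centre of the underside.
There are look-alikes about, which are no part of the job. Leave any orange or pink look-alike of the stopper alone.

How it is judged (in metres and radians):
At the end, for the whole second after the job is handed in: Flask upside down over the peg, upright within 5.8 degrees, mouth within 9 mm of the peg's axis and at most 5 mm above the board; stopper upright within 5 degrees, within 7 mm of the collar's axis, flange at most 4 mm above the collar's top; both at rest, bystanders left alone (angle between flask's own z axis and vertical above 3.04 rad and horizontal distance between flask_mouth and peg_foot below 0.009 m and z of flask_mouth in the frame of stand below 0.017 m and angle between stopper's own z axis and vertical below 0.09 rad and horizontal distance between stopper and collar_top below 0.007 m and z of stopper in the frame of collar_top below -0.02 m and linear speed of each of flask, stopper below 0.02 m/s); the robot touches nothing.
It fails at once if the flask is dropped: it moves faster than 0.6 m/s with no finger touching it (linear speed of flask above 0.6 m/s and contact force between flask and the fingers below 0.02 N).
It fails at once if the stopper is dropped: it moves faster than 0.6 m/s with no finger touching it (linear speed of stopper above 0.6 m/s and contact force between stopper and the fingers below 0.02 N).
It fails at once if the mug, the tea tin or the mouse is moved more than 30 mm (distance of any of mug, tea_tin, mouse from where it was at the start of the episode above 0.03 m).
It also fails if it takes over 64 s, if anything falls off the work surface, if the arm or the gripper's body presses on something with over 40 N, if the wrist force passes 120 N, or if a joint passes its speed limit or range.

ROBOT

A 6-joint arm with a two-finger parallel gripper is mounted at the origin on the work surface. World frame = base frame: x ahead of the robot, y to its left, z up, the work surface at z = 0. Lengths are in mm, angles in degrees, forces in N, time in s.
With the tool pointing down it reaches from about 150 to 775 mm from the base axis. Payload 6.1 kg.
Tool frame: the origin (TCP) lies midway between the tips of the shut fingers; the grasp point (between the pads) lies 19 mm behind it (manip.grip_point_offset is the distance from the TCP to the grasp point, in mm); z points along the fingers, y is the line along which they close (so a half turn about z gives the same grasp; the last joint's range is limited). The gripper opens to 85 mm and grips with 20 to 120 N. Pads are 22 mm wide; open, the fingers measure 114 mm over their backs; the gripper's body (76 mm by 85 mm) begins 54 mm behind the grasp point. The pads swing forward as they close: fully open they stand 13 mm farther back than shut.
Start: joints at [-68.927, 7.208, -2.269, 80.523, 0, 90], TCP at [188.763, -489.874, 231.295] pointing down, gripper open.
Joint ranges: [-155.77, 155.77], [-54.66, 111.73], [-72.52, 77.12], [-102.08, 115.82], [-83.92, 84.16], [-180, 180]. Speed limits (degrees/s): [136.94, 136.94, 172.46, 180, 180, 180].

INTERFACE

Orientations are given as [roll, pitch, yaw] about the fixed x, y, z axes, in that order (R = Rz(yaw) Ry(pitch) Rx(roll)).
In Python, from rig import manip gives the robot as it stands. The module is installed in compiled form; this text tells all that it offers.
- The arm moves only by the tool move_arm, never from a script. Its argument "commands" is a list of rows, each an object with "dp": the shift along the tool's x, y, z in cm, a list of three; "delta_rot": the turn, a rotation vector about the tool's x, y, z in degrees, a list of three; "hand": the finger opening in cm, from 0 to 8.54. In form: [{"dp": [x, y, z], "delta_rot": [ax, ay, az], "hand": hand}, ...]. A call has exactly 5 rows; each row is the pose to reach, as a shift and turn from the pose commanded when the call began, along the tool's axes at that moment; what a row does not reach only later rows make up. A row lasts 1/12 s, in which the tool goes at most 41.7 mm and 7.16 degrees, less where a joint would pass 70% of its speed; a pose out of reach is approached as far as the arm can. A call with a gripper value outside its range is refused whole. The fingers move at their own pace and stop on an object; the grip force is fixed at half the most. Time passes only in rows, so rows that repeat a pose let the fingers close, or fill a call up. It gives the time, the measured TCP pose, the force, the opening and the grip force at its end, in the units of the state.
- manip.state(): the state, without advancing time (a new reading comes with each control period).
- manip.get_image(name): name is "scene" or "top" or "wrist"; returns a dict with "pixels" (420x560x3 uint8, red, green, blue), "fx", "fy", "cx", "cy" (pixels), "dist" ([k1, k2, p1, p2, k3] as OpenCV has them; the pictures are not rectified), "pose" (4x4, takes a point from camera to world coordinates); the wrist camera has in their place "tool_from_camera" (4x4, takes a point from camera to tool coordinates, whose origin is the TCP and whose axes are the flange's). Camera axes: x right, y down, z forward; pixel columns grow to the right and rows downward; lengths in mm; the calibration is good to about 2 mm. A picture is of the moment at which its call begins: read the wrist's pose just before it. There is no depth.
- manip.sign_off(): hands the job in; it is judged then, once.
Trained networks look in a picture, given as the dict that the camera call returned (one of the last four; its "shot" number tells which), for a name from the list of things; names that differ only in an ending like _2 or _b are one class to them, and where a whole thing is asked for, a point or a joint stands for the part that bears it (a point fixed in the world has none). Each returns a list of dicts, best first, with "p" (0 to 1); they miss things now and then, are a little off and sometimes report something else, mostly with a low value. They report only what shows in the picture. A call takes as long as a camera call. They do not tell look-alikes from the thing itself.
- manip.find_in(picture, query): "rect" ([centre column, centre row, width, height] in pixels, round what is visible of it).
- manip.regions_of(picture, query): "mask" (420x560 bool, what is visible of it) and "rect" ([centre column, centre row, width, height] in pixels, round what is visible of it).
- manip.pinpoint(picture, query): "location" ([column, row] in pixels: a listed point, or the origin of a listed thing).
The state is a dict: "t": time; "qpos": joint angles; "qvel": joint speeds; "joint_torque": joint torques, N m; "ee_pos": TCP position; "orientation": TCP orientation; "ft_force": force on the tool from outside, world axes, zero at the start; "moment": the same for the moment, N m; "grip_width": finger opening in mm; "finger_force": force on a finger pad.
Only numpy, scipy, OpenCV 4.12 (cv2) and the standard library are available. Lean on these libraries where they do the work, as an engineer would, in place of code of your own. Each camera call takes 0.05 s, during which the arm holds its last target. There are 200 camera calls.

## Working session

There is one attempt and no reset: what is moved stays moved. The work goes in short steps, Python scripts to look and compute and a tool call to move; the robot and the scene stay as the last step left them, time stands still between calls to the robot, and variables do not carry over. Pictures are saved under pics/ and viewed, at most 10 in all, crops included, and the job is handed in when it is done.

Besides the shell and the picture viewer there is one more tool, called as name(argument=value, ...), one argument or row to a line, values as JSON. move_arm: Moves the arm, as the interface text tells. Its arguments: {"type":"object","properties":{"commands":{"type":"array","items":{"type":"object","properties":{"dp":{"type":"array","items":{"type":"number"}},"delta_rot":{"type":"array","items":{"type":"number"}},"hand":{"type":"number"}}}}},"required":["commands"]}

```bash
mkdir -p pics
cat > h.py <<'E'
import numpy as np, cv2
from rig import manip
from scipy.spatial.transform import Rotation as R
def K(p): return np.array([[p['fx'],0,p['cx']],[0,p['fy'],p['cy']],[0,0,1]])
def tcp():
    s=manip.state(); T=np.eye(4); T[:3,:3]=R.from_euler('xyz',s['orientation'],degrees=True).as_matrix(); T[:3,3]=s['ee_pos']; return T
def shot(n):
    T=tcp() if n=='wrist' else None
    p=manip.get_image(n)
    p['W']=p['pose'] if n!='wrist' else T@p['tool_from_camera']
    return p
def ray(p,uv):
    u=cv2.undistortPoints(np.array([[uv]],float),K(p),np.array(p['dist'],float))[0,0]
    W=np.array(p['W']); d=W[:3,:3]@np.array([u[0],u[1],1]); return W[:3,3],d/np.linalg.norm(d)
def atz(p,uv,z):
    o,d=ray(p,uv); return o+d*(z-o[2])/d[2]
def tri(obs):
    A=np.zeros((3,3));b=np.zeros(3);rs=[ray(p,uv) for p,uv in obs]
    for o,d in rs:
        M=np.eye(3)-np.outer(d,d);A+=M;b+=M@o
    x=np.linalg.solve(A,b); return x,[float(np.linalg.norm((np.eye(3)-np.outer(d,d))@(x-o))) for o,d in rs]
def proj(p,X):
    W=np.linalg.inv(np.array(p['W'])); return cv2.projectPoints(np.atleast_2d(np.array(X,float)),cv2.Rodrigues(W[:3,:3])[0],W[:3,3],K(p),np.array(p['dist'],float))[0][:,0]
def save(p,f): cv2.imwrite('pics/'+f,p['pixels'][:,:,::-1])
E
python3 - <<'E'
from h import *
s=manip.state(); print(s['ee_pos'],s['orientation'],s['t'])
P={n:shot(n) for n in('scene','top')}
for n in P: save(P[n],n+'.png'); print(n,np.round(P[n]['W'],2).tolist(),P[n]['fx'])
cv2.imwrite('pics/both.png',cv2.resize(np.hstack([P['scene']['pixels'],P['top']['pixels']])[:,:,::-1],(800,300)))
for q in ['flask','flask_mouth','stand','peg_foot','collar_top','drainer','stopper','mug','tea_tin','mouse']:
    for n in P: print(q,n,[(np.round(r['location']).tolist(),round(r['p'],2)) for r in manip.pinpoint(P[n],q)][:4])
E
```

```text
[ 188.61287507 -489.50820005  230.53212739] [-1.79907863e+02  1.00840856e-03  2.10729238e+01] 0.0
scene [[0.4, 0.68, -0.62, 1191.63], [0.91, -0.29, 0.28, -202.4], [0.01, -0.68, -0.73, 856.75], [0.0, 0.0, 0.0, 1.0]] 446.7764182669629
top [[0.0, -0.99, 0.15, 354.81], [-1.0, -0.0, -0.0, 88.25], [0.0, -0.15, -0.99, 1387.28], [0.0, 0.0, 0.0, 1.0]] 459.3302590247481
flask scene [([358.0, 211.0], 0.7)]
flask top [([222.0, 175.0], 0.81)]
flask_mouth scene [([328.0, 188.0], 0.68)]
flask_mouth top [([222.0, 229.0], 0.95), ([158.0, 280.0], 0.19)]
stand scene [([162.0, 287.0], 0.7), ([262.0, 313.0], 0.7), ([241.0, 217.0], 0.52)]
stand top [([375.0, 205.0], 0.69)]
peg_foot scene [([137.0, 302.0], 0.84)]
peg_foot top []
collar_top scene [([180.0, 261.0], 0.93)]
collar_top top [([358.0, 208.0], 0.91)]
drainer scene [([341.0, 219.0], 0.73)]
drainer top [([227.0, 206.0], 0.58), ([359.0, 210.0], 0.52)]
stopper scene [([239.0, 216.0], 0.84), ([239.0, 190.0], 0.65), ([248.0, 237.0], 0.55), ([265.0, 200.0], 0.51)]
stopper top [([299.0, 223.0], 0.69), ([268.0, 257.0], 0.69), ([280.0, 272.0], 0.61), ([392.0, 197.0], 0.29)]
mug scene [([261.0, 316.0], 0.93)]
mug top [([312.0, 158.0], 0.61), ([296.0, 249.0], 0.28)]
tea_tin scene [([368.0, 272.0], 0.85)]
tea_tin top [([228.0, 151.0], 0.61)]
mouse scene [([359.0, 152.0], 0.63), ([139.0, 301.0], 0.44), ([336.0, 216.0], 0.36)]
mouse top [([160.0, 281.0], 0.82)]
```

View pics/scene.png

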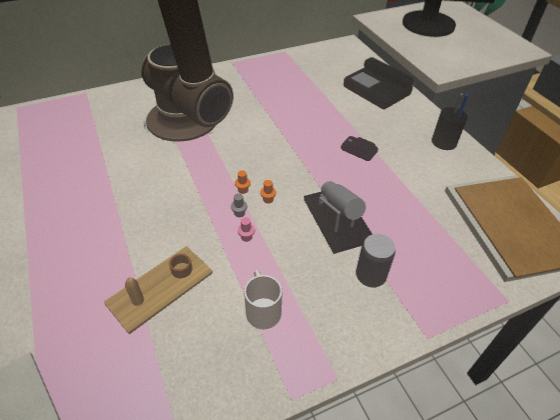

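View pics/top.png

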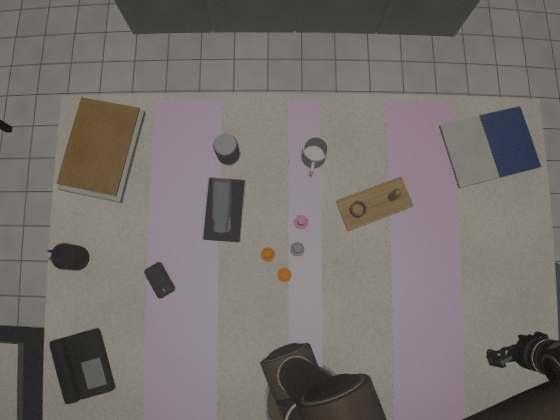

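The scene view shows the grey stopper at about (239,207), the orange and pink look-alikes around it, the collar at (180,263), the peg at (135,292) and the flask at (342,200). In the top view the grey stopper is at (297,249), the flask runs from (222,178) to (222,231), and the stand's collar is at (358,209).

Run:
```python
from h import *
S=shot('scene');T=shot('top')
def pp(p,q): return [r['location'] for r in manip.pinpoint(p,q)]
print('collar',tri([(S,pp(S,'collar_top')[0]),(T,pp(T,'collar_top')[0])]))
print('collar z42',atz(S,pp(S,'collar_top')[0],42),atz(T,pp(T,'collar_top')[0],42))
print('peg z12',atz(S,pp(S,'peg_foot')[0],12)); print('peg tip z92 top?',atz(T,(398,192),92))
b=pp(S,'stopper');print('stopper',[atz(S,x,0).round(0).tolist() for x in b])
for n,p in(('S',S),('T',T)):
  for r in manip.regions_of(p,'stopper'):
    m=r['mask']; print(n,np.round(r['rect']),p['pixels'][m].mean(0).round(),round(r['p'],2),atz(p,r['rect'][:2],30).round().tolist())
fm=pp(T,'flask_mouth')[0];fb=pp(T,'flask')[0];sm=pp(S,'flask_mouth')[0];sb=pp(S,'flask')[0]
M=tri([(S,sm),(T,fm)]);B=tri([(S,sb),(T,fb)]);print('mouth',M,'base',B,np.linalg.norm(M[0]-B[0]))
for p in(S,T):
  for q in('flask','drainer','mug','tea_tin','mouse'): 
    r=manip.regions_of(p,q)
    if r: 
      m=r[0]['mask'].astype(np.uint8);print(q,np.round(r[0]['rect']),round(r[0]['p'],2),cv2.minAreaRect(cv2.findNonZero(m)), atz(p,r[0]['rect'][:2],40).round())
```

```text
collar (array([ 561.90623006, -162.52539669,   45.29624687]), [7.029417150739571, 7.0294171507395085])
collar z42 [ 561.95035805 -155.6776962    42.        ] [ 560.7570233  -170.06957469   42.        ]
peg z12 [ 615.86815952 -271.294789     12.        ]
peg tip z92 top? [ 609.25324176 -265.97425141   92.        ]
stopper [[429.0, 114.0, 0.0], [533.0, 13.0, 0.0], [366.0, 61.0, 0.0], [449.0, 32.0, 0.0]]
S [244. 182.  19.  24.] [158.  97.  61.] 0.67 [376.0, 66.0, 30.0]
S [243. 208.  20.  21.] [113. 106. 105.] 0.62 [463.0, 30.0, 30.0]
S [248. 229.  14.  22.] [164. 106. 123.] 0.55 [531.0, 18.0, 30.0]
S [269. 192.  16.  22.] [158.  97.  59.] 0.52 [434.0, 112.0, 30.0]
T [283. 274.  18.  16.] [147.  97.  50.] 0.68 [373.0, 67.0, 30.0]
T [228. 149.  25.  30.] [95. 93. 93.] 0.62 [754.0, 234.0, 30.0]
T [298. 247.  15.  12.] [108. 107. 106.] 0.52 [454.0, 22.0, 30.0]
T [267. 254.  14.   7.] [144.  94.  46.] 0.49 [433.0, 114.0, 30.0]
T [302. 223.  20.  13.] [141. 106. 120.] 0.45 [527.0, 10.0, 30.0]
T [375. 203.  77.  48.] [115.  96.  70.] 0.38 [586.0, -212.0, 30.0]Traceback (most recent call last):
  File "<stdin>", line 11, in <module>
IndexError: list index out of range
```

```bash
cat >> h.py <<'E'
def plan(wps,start=None):
    """wps: list of (xyz, euler deg, hand cm); prints rounded rows"""
    T=tcp() if start is None else start.copy()
    for xyz,eul,hand in wps:
        G=np.eye(4);G[:3,:3]=R.from_euler('xyz',eul,degrees=True).as_matrix();G[:3,3]=xyz
        while 1:
            D=np.linalg.inv(T)@G; rv=R.from_matrix(D[:3,:3]).as_rotvec(degrees=True)
            f=min(1,200/max(1e-9,np.linalg.norm(D[:3,3])),35/max(1e-9,np.linalg.norm(rv)))
            n=1 if f==1 else np.ceil(1/f-1e-6)
            if n>1: f=1/n
            dp=np.round(D[:3,3]*f/10,2); r=np.round(rv*f,1)
            print('dp',dp.tolist(),'rot',r.tolist(),'hand',hand, '' if f==1 else '(part)')
            M=np.eye(4);M[:3,:3]=R.from_rotvec(r,degrees=True).as_matrix();M[:3,3]=dp*10;T=T@M
            if f==1: break
    return T
E
python3 - <<'E'
from h import *
plan([((430,-90,400),(180,0,0),8.5)])
E
```

```text
dp [12.3, -9.55, -5.62] rot [-0.0, 0.0, 7.0] hand 8.5 (part)
dp [11.04, -10.97, -5.63] rot [-0.0, 0.0, 7.0] hand 8.5 (part)
dp [9.62, -12.24, -5.62] rot [-0.0, 0.0, 7.1] hand 8.5
```

move_arm(
  commands=[
    {"dp": [2.5, -1.9, -1.1], "delta_rot": [0, 0, 1.4], "hand": 8.5},
    {"dp": [4.9, -3.8, -2.2], "delta_rot": [0, 0, 2.8], "hand": 8.5},
    {"dp": [7.4, -5.7, -3.4], "delta_rot": [0, 0, 4.2], "hand": 8.5},
    {"dp": [9.8, -7.6, -4.5], "delta_rot": [0, 0, 5.6], "hand": 8.5},
    {"dp": [12.3, -9.5, -5.6], "delta_rot": [0, 0, 7], "hand": 8.5},
  ],
)

```text
t: 2.12
ee_pos: [269.7, -355.8, 287.9]
orientation: [180.0, -0.0, 14.0]
ft_force: [0.6, -0.5, -0.1]
grip_width: 84.9
finger_force: 0.0
```

move_arm(
  commands=[
    {"dp": [2.2, -2.2, -1.1], "delta_rot": [0, 0, 1.4], "hand": 8.5},
    {"dp": [4.4, -4.4, -2.2], "delta_rot": [0, 0, 2.8], "hand": 8.5},
    {"dp": [6.6, -6.6, -3.4], "delta_rot": [0, 0, 4.2], "hand": 8.5},
    {"dp": [8.8, -8.8, -4.5], "delta_rot": [0, 0, 5.6], "hand": 8.5},
    {"dp": [11, -11, -5.6], "delta_rot": [0, 0, 7], "hand": 8.5},
  ],
)

```text
t: 2.53
ee_pos: [349.7, -222.1, 344.1]
orientation: [180.0, -0.0, 7.0]
ft_force: [-0.4, -0.3, 0.8]
grip_width: 85.0
finger_force: 0.0
```

move_arm(
  commands=[
    {"dp": [3.8, -4.8, -2.2], "delta_rot": [0, 0, 2.8], "hand": 8.5},
    {"dp": [5.7, -7.3, -3.4], "delta_rot": [0, 0, 4.2], "hand": 8.5},
    {"dp": [9.6, -12.2, -5.6], "delta_rot": [0, 0, 7.1], "hand": 8.5},
    {"dp": [9.6, -12.2, -5.6], "delta_rot": [0, 0, 7.1], "hand": 8.5},
    {"dp": [9.6, -12.2, -5.6], "delta_rot": [0, 0, 7.1], "hand": 8.5},
  ],
)

```text
t: 2.95
ee_pos: [432.5, -86.0, 400.8]
orientation: [-179.9, -0.2, 0.4]
ft_force: [-1.5, -0.1, -0.5]
grip_width: 84.8
finger_force: 0.0
```

Run:
```python
from h import *
p=shot('wrist'); save(p,'w1.png'); s=manip.state();print(s['ee_pos'],s['orientation'],s['qpos'],s['t'])
print(np.round(p['tool_from_camera'],2).tolist(),p['fx'])
for q in('stopper','collar_top','peg_foot','flask','flask_mouth','stand'):
  print(q,[(np.round(r['location']).tolist(),round(r['p'],2)) for r in manip.pinpoint(p,q)][:4])
print([atz(p,uv,0).round().tolist() for uv in((0,0),(559,0),(0,419),(559,419))])
```

```text
[431.31866149 -88.04521103 399.97973906] [-1.79997893e+02 -8.53589252e-02  3.23412753e-01] [-1.15504719e+01  1.45251673e+00  1.30674625e+01  1.01531847e+02
  1.96254842e-02  1.68126128e+02] 3.0
[[0.0, -0.95, -0.32, 83.02], [1.0, 0.0, -0.0, -1.74], [0.0, -0.32, 0.95, -142.92], [0.0, 0.0, 0.0, 1.0]] 305.5456603414991
stopper [([199.0, 188.0], 0.94), ([224.0, 92.0], 0.77), ([220.0, 142.0], 0.73), ([166.0, 151.0], 0.69)]
collar_top [([333.0, 67.0], 0.7)]
peg_foot [([397.0, 42.0], 0.86)]
flask [([362.0, 53.0], 0.47)]
flask_mouth [([60.0, 111.0], 0.58)]
stand [([363.0, 56.0], 0.75)]
[[659.0, 341.0, 0.0], [664.0, -499.0, 0.0], [-205.0, 584.0, 0.0], [-192.0, -749.0, 0.0]]
```

View pics/w1.png

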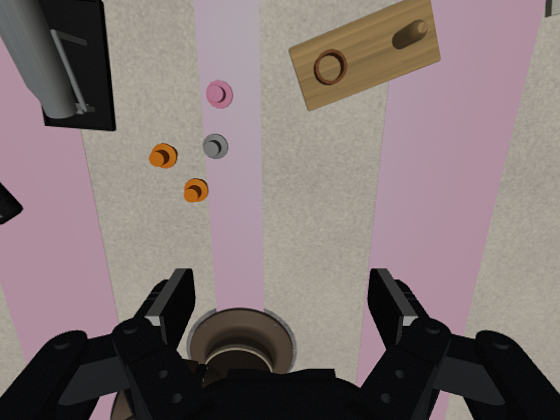

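The wrist view shows the whole board, with corners at about (290,48), (431,0), (440,61) and (309,110). The collar is at (331,67), the peg foot at (398,43), the grey stopper at (215,146), and the flask's mouth end is at top left, around (60,110).

Run:
```python
from h import *
p=shot('wrist');S=shot('scene');T=shot('top')
c=[atz(p,uv,12) for uv in((290,48),(431,-1),(440,61),(309,110))]
c=np.array(c);print(c.round(),[np.linalg.norm(c[i]-c[i-1]).round() for i in range(4)])
m=c.mean(0);y=(c[0]+c[3]-c[1]-c[2]);y/=np.linalg.norm(y);print('stand',m,'ydir',y,'peg',m-55*y,'collar',m+60*y)
print('peg',[atz(p,r['location'],12).round(1) for r in manip.pinpoint(p,'peg_foot')],'collar',[atz(p,r['location'],42).round(1) for r in manip.pinpoint(p,'collar_top')], atz(p,(331,67),42))
im=cv2.cvtColor(p['pixels'],cv2.COLOR_RGB2HSV)
for r in manip.regions_of(p,'stopper'): print('st',np.round(r['rect']),p['pixels'][r['mask']].mean(0).round(), atz(p,r['rect'][:2],27).round(1))
print('knob top',atz(p,(213,148),62))
for n,q in(('w',p),('s',S),('t',T)):
  for k in('flask','flask_mouth','drainer','tea_tin'):
    r=manip.pinpoint(q,k); g=manip.regions_of(q,k)
    print(n,k,[(np.round(x['location'],1).tolist(),round(x['p'],2)) for x in r[:2]],[(np.round(cv2.boxPoints(cv2.minAreaRect(cv2.findNonZero(x['mask'].astype(np.uint8))))).tolist(),round(x['p'],2)) for x in g[:2]])
# overlays: crop zoom of flask in scene & top
a=cv2.resize(S['pixels'][150:290,290:410],None,fx=3.3,fy=3.3,interpolation=cv2.INTER_CUBIC)
b=cv2.resize(T['pixels'][130:270,180:300],None,fx=3.3,fy=3.3,interpolation=cv2.INTER_CUBIC)
cv2.imwrite('pics/crop1.png',np.hstack([a,b])[:,:,::-1])
```

```text
[[ 593. -104.   12.]
 [ 656. -311.   12.]
 [ 574. -338.   12.]
 [ 502. -136.   12.]] [np.float64(96.0), np.float64(216.0), np.float64(87.0), np.float64(215.0)]
stand [ 581.1897259 -222.2549074   12.       ] ydir [-0.31146281  0.95025834  0.        ] peg [ 598.3201803  -274.51911629   12.        ] collar [ 562.50195746 -165.23940678   12.        ]
peg [array([ 607.6, -265.9,   12. ])] collar [array([ 568.5, -158.9,   42. ])] [ 563.24136558 -164.38118986   42.        ]
st [191. 190.  26.  22.] [151.  86.  23.] [369.8  66.6  27. ]
st [160. 152.  33.  30.] [149.  84.  21.] [436.  112.7  27. ]
st [218.  92.  27.  26.] [162. 106. 128.] [529.1   8.8  27. ]
st [210. 141.  24.  24.] [107. 106. 105.] [453.7  27.   27. ]
knob top [447.2851631   15.81807135  62.        ]
w flask [] [([[-19.0, 8.0], [26.0, -11.0], [77.0, 109.0], [31.0, 128.0]], 0.59)]
w flask_mouth [([54.1, 108.1], 0.81)] [([[-18.0, 7.0], [27.0, -11.0], [76.0, 109.0], [31.0, 128.0]], 0.83)]
w drainer [([71.3, 66.7], 0.58)] [([[31.0, 0.0], [105.0, -3.0], [110.0, 129.0], [36.0, 132.0]], 0.9)]
w tea_tin [] [([[277.0, 43.0], [420.0, 
[... 302 characters left out ...]
 [([[303.0, 197.0], [341.0, 176.0], [374.0, 237.0], [336.0, 258.0]], 0.76)]
s tea_tin [([368.2, 273.1], 0.74)] [([[352.0, 281.0], [366.0, 231.0], [398.0, 239.0], [384.0, 290.0]], 0.92)]
t flask [([220.6, 179.6], 0.61)] [([[211.0, 231.0], [213.0, 179.0], [231.0, 179.0], [229.0, 231.0]], 0.68), ([[290.0, 157.0], [314.0, 131.0], [334.0, 149.0], [310.0, 175.0]], 0.39)]
t flask_mouth [([219.4, 228.0], 0.89)] [([[209.0, 231.0], [213.0, 178.0], [232.0, 179.0], [228.0, 233.0]], 0.91)]
t drainer [([224.8, 207.0], 0.56)] [([[203.0, 239.0], [208.0, 177.0], [244.0, 179.0], [240.0, 242.0]], 0.81)]
t tea_tin [([229.4, 152.7], 0.91)] [([[211.0, 138.0], [233.0, 131.0], [243.0, 160.0], [221.0, 167.0]], 0.8)]
```

View pics/crop1.png

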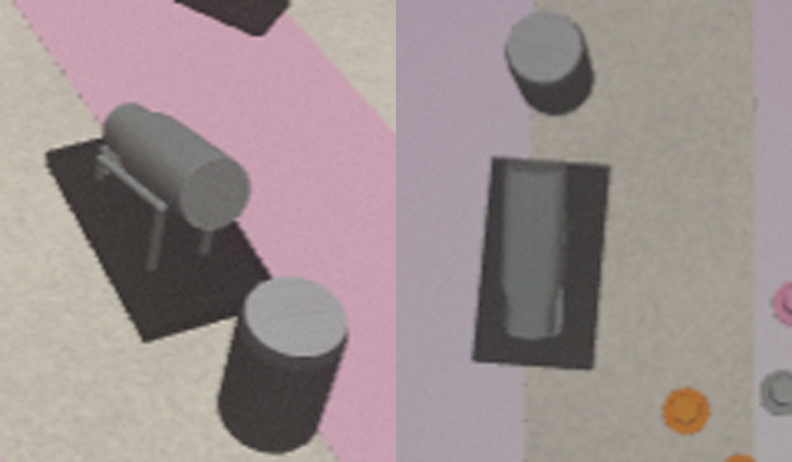

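The crop shows the flask's base disc at about scene (355.5,207.6). In the top view the base edge is at (222,180) and the mouth end at (221.5,231.5), with the tray around it. I'll move the wrist camera over it.

move_arm(
  commands=[
    {"dp": [0.9, -3.8, 0], "delta_rot": [0, 0, 0], "hand": 8.5},
    {"dp": [1.8, -7.6, 0], "delta_rot": [0, 0, 0], "hand": 8.5},
    {"dp": [2.7, -11.4, 0], "delta_rot": [0, 0, 0], "hand": 8.5},
    {"dp": [3.6, -15.2, 0], "delta_rot": [0, 0, 0], "hand": 8.5},
    {"dp": [4.5, -19, 0], "delta_rot": [0, 0, 0], "hand": 8.5},
  ],
)

```text
t: 5.22
ee_pos: [472.3, 30.9, 399.2]
orientation: [-178.4, 0.0, 2.8]
ft_force: [0.1, -0.7, 0.1]
grip_width: 85.1
finger_force: 0.0
```

move_arm(
  commands=[
    {"dp": [1, -2, 0], "delta_rot": [0, 0, 0], "hand": 8.5},
    {"dp": [1.5, -4, 0], "delta_rot": [0, 0, 0], "hand": 8.5},
    {"dp": [1.5, -4, 0], "delta_rot": [0, 0, 0], "hand": 8.5},
    {"dp": [1.5, -4, 0], "delta_rot": [0, 0, 0], "hand": 8.5},
    {"dp": [1.5, -4, 0], "delta_rot": [0, 0, 0], "hand": 8.5},
  ],
)

```text
t: 5.63
ee_pos: [486.3, 48.4, 400.4]
orientation: [-177.5, 0.1, 4.2]
ft_force: [-0.2, -0.3, 0.3]
grip_width: 85.0
finger_force: 0.0
```

Run:
```python
from h import *
p=shot('wrist'); S=shot('scene');T=shot('top'); print(manip.state()['ee_pos'])
a=p['pixels'][0:260,130:430];cv2.imwrite('pics/w2.png',cv2.resize(a,None,fx=2.3,fy=2.3,interpolation=cv2.INTER_CUBIC)[:,:,::-1])
for k in('flask','flask_mouth','drainer','tea_tin'):
    r=manip.pinpoint(p,k); g=manip.regions_of(p,k)
    print(k,[(np.round(x['location'],1).tolist(),round(x['p'],2)) for x in r[:2]],[(np.round(cv2.boxPoints(cv2.minAreaRect(cv2.findNonZero(x['mask'].astype(np.uint8))))).tolist(),round(x['p'],2)) for x in g[:2]])
fm=manip.pinpoint(p,'flask_mouth');fb=manip.pinpoint(p,'flask')
if fm: print('mouth w+s',tri([(p,fm[0]['location']),(S,(328.4,186)),]))
if fb: print('base',tri([(p,fb[0]['location']),(S,(355.5,207.6))]))
print('tray',[atz(T,u,16).round().tolist() for u in((209.1,177.6),(244.8,180.6),(239.4,241.8),(203.3,239.4))])
print('tin top',atz(T,(225.5,144.5),110),atz(S,(379.5,246),110))
```

```text
[486.16394378  48.52970967 400.64627668]
flask [([146.8, 30.0], 0.87)] []
flask_mouth [] [([[123.0, 30.0], [167.0, 21.0], [192.0, 140.0], [148.0, 149.0]], 0.74)]
drainer [([179.8, 95.8], 0.59)] [([[133.0, 151.0], [141.0, 22.0], [214.0, 26.0], [207.0, 155.0]], 0.59)]
tea_tin [] []
base (array([640.42391482, 238.96864233, 120.77735348]), [0.8184001116878765, 0.8184001116878503])
tray [[666.0, 293.0, 16.0], [657.0, 183.0, 16.0], [470.0, 197.0, 16.0], [477.0, 305.0, 16.0]]
tin top [743.02203839 234.05923301 110.        ] [748.76989296 234.91954617 110.        ]
```

View pics/w2.png

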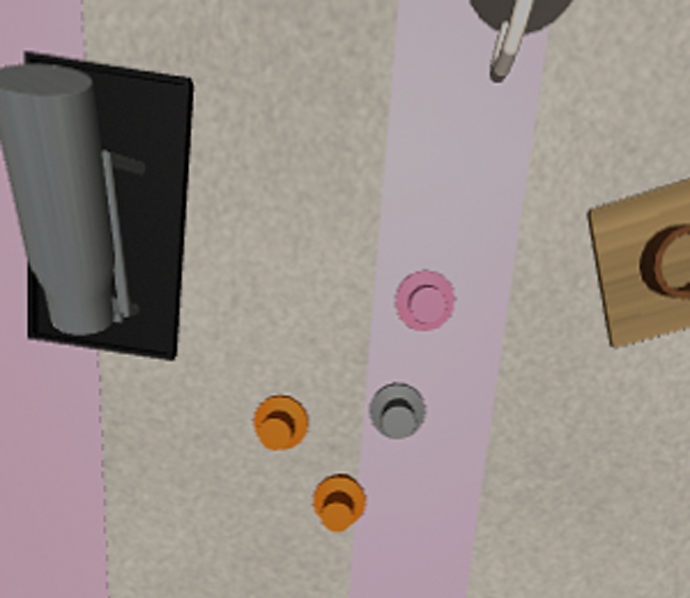

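The close view shows the flask at left, its base disc near full-frame (149,35) and the grey stopper at about (302,176). The arm stalled because joint 6 reached its limit, so I'll use the half-turn grasp (yaw about 176).

Run:
```python
from h import *
print(manip.state()['qpos'])
plan([((500,90,380),(180,0,38),8.5),((520,130,350),(180,0,72),8.5),((550,170,320),(180,0,106),8.5),((580,210,290),(180,0,140),8.5),((602,242,250),(180,0,175),8.5)])
```

```text
[  4.24868932   6.98188985  19.12694387 102.19069361   2.50376038
 179.94019044]
dp [1.66, -3.89, 2.21] rot [-2.4, -0.7, -33.7] hand 8.5 
dp [4.04, -1.91, 3.01] rot [-0.0, -0.0, -34.0] hand 8.5 
dp [4.73, 1.62, 3.0] rot [-0.0, -0.0, -34.0] hand 8.5 
dp [3.02, 3.98, 3.0] rot [0.0, -0.0, -34.0] hand 8.5 
dp [0.36, 3.87, 4.0] rot [0.0, -0.0, -35.0] hand 8.5
```

move_arm(
  commands=[
    {"dp": [0.3, -0.8, 0.4], "delta_rot": [-0.5, -0.1, -6.7], "hand": 8.5},
    {"dp": [0.7, -1.6, 0.9], "delta_rot": [-1, -0.3, -13.5], "hand": 8.5},
    {"dp": [1, -2.3, 1.3], "delta_rot": [-1.4, -0.4, -20.2], "hand": 8.5},
    {"dp": [1.3, -3.1, 1.8], "delta_rot": [-1.9, -0.6, -27], "hand": 8.5},
    {"dp": [1.7, -3.9, 2.2], "delta_rot": [-2.4, -0.7, -33.7], "hand": 8.5},
  ],
)

```text
t: 6.7
ee_pos: [500.5, 90.5, 379.8]
orientation: [-180.0, 0.0, 38.3]
ft_force: [0.4, 0.1, 0.2]
grip_width: 84.7
finger_force: 0.0
```

move_arm(
  commands=[
    {"dp": [0.8, -0.4, 0.6], "delta_rot": [0, 0, -6.8], "hand": 8.5},
    {"dp": [1.6, -0.8, 1.2], "delta_rot": [0, 0, -13.6], "hand": 8.5},
    {"dp": [2.4, -1.1, 1.8], "delta_rot": [0, 0, -20.4], "hand": 8.5},
    {"dp": [3.2, -1.5, 2.4], "delta_rot": [0, 0, -27.2], "hand": 8.5},
    {"dp": [4, -1.9, 3], "delta_rot": [0, 0, -34], "hand": 8.5},
  ],
)

```text
t: 7.12
ee_pos: [520.4, 130.2, 349.7]
orientation: [-180.0, -0.0, 72.3]
ft_force: [0.7, -0.1, 0.4]
grip_width: 85.1
finger_force: 0.0
```

move_arm(
  commands=[
    {"dp": [0.9, 0.3, 0.6], "delta_rot": [0, 0, -6.8], "hand": 8.5},
    {"dp": [1.9, 0.6, 1.2], "delta_rot": [0, 0, -13.6], "hand": 8.5},
    {"dp": [2.8, 1, 1.8], "delta_rot": [0, 0, -20.4], "hand": 8.5},
    {"dp": [3.8, 1.3, 2.4], "delta_rot": [0, 0, -27.2], "hand": 8.5},
    {"dp": [4.7, 1.6, 3], "delta_rot": [0, 0, -34], "hand": 8.5},
  ],
)

```text
t: 7.53
ee_pos: [550.2, 170.1, 319.7]
orientation: [-180.0, -0.0, 106.4]
ft_force: [-0.6, -0.2, -0.2]
grip_width: 84.9
finger_force: 0.0
```

move_arm(
  commands=[
    {"dp": [0.6, 0.8, 0.6], "delta_rot": [0, 0, -6.8], "hand": 8.5},
    {"dp": [1.2, 1.6, 1.2], "delta_rot": [0, 0, -13.6], "hand": 8.5},
    {"dp": [1.8, 2.4, 1.8], "delta_rot": [0, 0, -20.4], "hand": 8.5},
    {"dp": [2.4, 3.2, 2.4], "delta_rot": [0, 0, -27.2], "hand": 8.5},
    {"dp": [3, 4, 3], "delta_rot": [0, 0, -34], "hand": 8.5},
  ],
)

```text
t: 7.95
ee_pos: [580.3, 209.9, 289.7]
orientation: [-180.0, -0.1, 140.4]
ft_force: [-0.6, 0.7, 0.9]
grip_width: 85.2
finger_force: 0.0
```

move_arm(
  commands=[
    {"dp": [0.1, 0.8, 0.8], "delta_rot": [0, 0, -7], "hand": 8.5},
    {"dp": [0.2, 1.6, 1.6], "delta_rot": [0, 0, -14], "hand": 8.5},
    {"dp": [0.3, 2.4, 2.4], "delta_rot": [0, 0, -21], "hand": 8.5},
    {"dp": [0.4, 3.2, 3.2], "delta_rot": [0, 0, -28], "hand": 8.5},
    {"dp": [0.4, 3.9, 4], "delta_rot": [0, 0, -35], "hand": 8.5},
  ],
)

```text
t: 8.37
ee_pos: [602.2, 242.5, 249.5]
orientation: [180.0, -0.0, 175.4]
ft_force: [0.1, -0.8, 0.3]
grip_width: 84.7
finger_force: 0.0
```

Run:
```python
from h import *
p=shot('wrist');s=manip.state();print(s['t'],s['ee_pos'],s['orientation'],s['qpos'])
S=shot('scene');T=shot('top')
B=np.array([640.4,239,120.8]);f=np.array([-.9045,.0625,-.4226])
u=np.cross(f,[0,0,1]);u/=np.linalg.norm(u);v=np.cross(u,f)
t=np.linspace(0,2*np.pi,41)
out=[]
for q in(p,S,T):
  im=np.ascontiguousarray(q['pixels'][:,:,::-1])
  for a,r in((0,27),(105,27),(150,21)):
    c=B+a*f+r*(np.cos(t)[:,None]*u+np.sin(t)[:,None]*v)
    pts=proj(q,c); cv2.polylines(im,[np.round(pts*16).astype(np.int32)],True,(0,255,255),1,cv2.LINE_AA,4)
  out.append(im)
a=cv2.resize(out[1][150:290,290:410],(360,420),interpolation=cv2.INTER_CUBIC);b=cv2.resize(out[2][160:260,180:280],(240,240),interpolation=cv2.INTER_CUBIC)
c=cv2.resize(out[0],(440,330))
W=np.zeros((600,800,3),np.uint8);W[:330,:440]=c;W[:420,440:]=a;W[340:580,0:240]=b;cv2.imwrite('pics/ov.png',W)
```

```text
8.4167 [602.40808069 243.08684603 247.30762673] [-1.79995117e+02 -1.65588987e-01  1.75704386e+02] [2.19440068e+01 2.16042738e+01 1.82823381e+01 8.68287486e+01
 6.88317565e-02 2.62395228e+01]
```

View pics/ov.png

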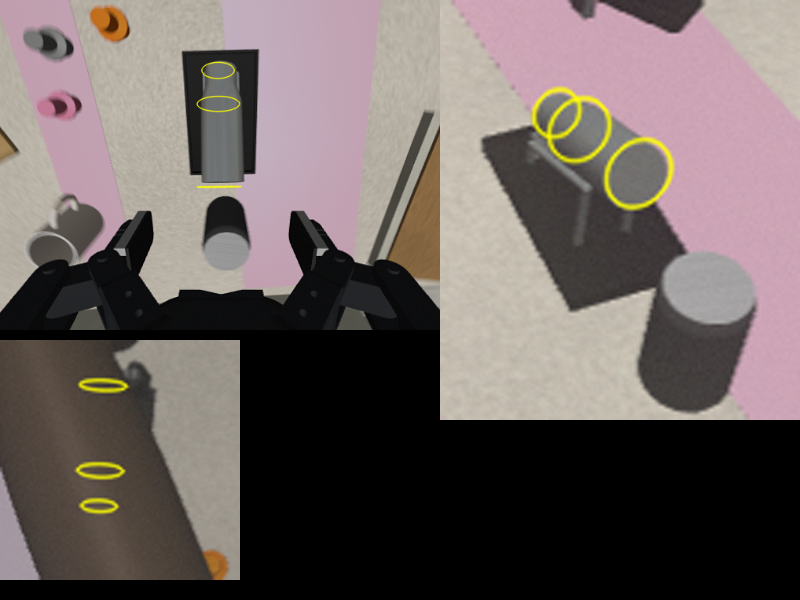

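The overlay model of the flask fits within a few mm: the wrist view puts the base about 4 mm towards +y and slightly nearer the mouth. I'll descend and grip.

move_arm(
  commands=[
    {"dp": [0.1, 0, 2.5], "delta_rot": [0, 0, -0.5], "hand": 8.5},
    {"dp": [0.2, 0, 5], "delta_rot": [0, 0, -1], "hand": 8.5},
    {"dp": [0.2, 0, 7.5], "delta_rot": [0, 0, -1.5], "hand": 8.5},
    {"dp": [0.2, 0, 10], "delta_rot": [0, 0, -1.5], "hand": 8.5},
    {"dp": [0.2, 0, 12], "delta_rot": [0, 0, -1.5], "hand": 8.5},
  ],
)

```text
t: 8.93
ee_pos: [599.5, 241.6, 129.2]
orientation: [180.0, -0.0, 176.3]
ft_force: [0.3, 0.9, -0.3]
grip_width: 85.1
finger_force: 0.0
```

move_arm(
  commands=[
    {"dp": [0, 0, 1.5], "delta_rot": [0, 0, 0], "hand": 8.5},
    {"dp": [0, 0, 3], "delta_rot": [0, 0, 0], "hand": 8.5},
    {"dp": [0, 0, 4], "delta_rot": [0, 0, 0], "hand": 8.5},
    {"dp": [0, 0, 4.6], "delta_rot": [0, 0, 0], "hand": 8.5},
    {"dp": [0, 0, 4.6], "delta_rot": [0, 0, 0], "hand": 8.5},
  ],
)

```text
t: 9.35
ee_pos: [599.5, 241.8, 83.4]
orientation: [180.0, -0.1, 176.4]
ft_force: [-0.6, -0.1, 0.4]
grip_width: 85.1
finger_force: 0.0
```

move_arm(
  commands=[
    {"dp": [0, 0, 0], "delta_rot": [0, 0, 0], "hand": 7.2},
    {"dp": [0, 0, 0], "delta_rot": [0, 0, 0], "hand": 6.4},
    {"dp": [0, 0, 0], "delta_rot": [0, 0, 0], "hand": 5.8},
    {"dp": [0, 0, 0], "delta_rot": [0, 0, 0], "hand": 5.2},
    {"dp": [0, 0, 0], "delta_rot": [0, 0, 0], "hand": 4.8},
  ],
)

```text
t: 9.77
ee_pos: [600.5, 243.2, 85.6]
orientation: [179.8, 0.1, 176.5]
ft_force: [-1.6, 3.5, 4.7]
grip_width: 52.9
finger_force: 61.8
```

move_arm(
  commands=[
    {"dp": [0, 0, 0], "delta_rot": [0, 0, 0], "hand": 4.5},
    {"dp": [0, 0, 0], "delta_rot": [0, 0, 0], "hand": 4.5},
    {"dp": [0, 0, 0], "delta_rot": [0, 0, 0], "hand": 4.5},
    {"dp": [0, 0, 0], "delta_rot": [0, 0, 0], "hand": 4.5},
    {"dp": [0, 0, 0], "delta_rot": [0, 0, 0], "hand": 4.5},
  ],
)

```text
t: 10.18
ee_pos: [600.5, 243.2, 85.5]
orientation: [179.8, 0.1, 176.5]
ft_force: [-1.0, 3.0, 6.7]
grip_width: 52.7
finger_force: 61.9
```

```bash
cat >> h.py <<'E'
def ori(head,below):  # tool heading (deg), angle below horizontal
    M=R.from_euler('xyz',[180,0,head+180],degrees=True)*R.from_euler('y',-(90-below),degrees=True)
    return M.as_euler('xyz',degrees=True)
E
python3 - <<'E'
from h import *
plan([((600.5,243,200),ori(-3.5,90),4.5),((600.5,243,285),ori(-3.5,58),4.5),((600,130,285),ori(-5,25),4.5),((600,0,285),ori(-11,25),4.5),((610,-137,275),ori(-17,25),4.5),((623.6,-274,260),ori(-23.7,25),4.5)])
E
```

```text
dp [-0.02, 0.01, -11.45] rot [0.2, 0.1, 0.0] hand 4.5 
dp [0.01, -0.0, -8.5] rot [-0.0, -32.0, 0.0] hand 4.5 
dp [-0.53, -11.29, 0.34] rot [1.1, -33.0, 1.1] hand 4.5 
dp [-0.49, -12.95, 1.03] rot [5.5, -0.0, 2.5] hand 4.5 
dp [-0.62, -13.25, 3.69] rot [5.4, -0.0, 2.5] hand 4.5 
dp [-0.88, -12.71, 5.44] rot [6.1, -0.0, 2.9] hand 4.5
```

move_arm(
  commands=[
    {"dp": [0, 0, -1], "delta_rot": [0, 0, 0], "hand": 4.5},
    {"dp": [0, 0, -3], "delta_rot": [0, 0, 0], "hand": 4.5},
    {"dp": [0, 0, -6], "delta_rot": [0, 0, 0], "hand": 4.5},
    {"dp": [0, 0, -9], "delta_rot": [0, 0, 0], "hand": 4.5},
    {"dp": [0, 0, -11.5], "delta_rot": [0.2, 0.1, 0], "hand": 4.5},
  ],
)

```text
t: 10.6
ee_pos: [599.9, 241.4, 201.4]
orientation: [-179.8, -0.1, 176.5]
ft_force: [0.8, 0.4, -1.4]
grip_width: 52.7
finger_force: 63.1
```

move_arm(
  commands=[
    {"dp": [0, 0, -1.7], "delta_rot": [0, -6, 0], "hand": 4.5},
    {"dp": [0, 0, -3.4], "delta_rot": [0, -12.5, 0], "hand": 4.5},
    {"dp": [0, 0, -5.1], "delta_rot": [0, -19, 0], "hand": 4.5},
    {"dp": [0, 0, -6.8], "delta_rot": [0, -25.5, 0], "hand": 4.5},
    {"dp": [0, 0, -8.5], "delta_rot": [0, -32, 0], "hand": 4.5},
  ],
)

```text
t: 11.02
ee_pos: [600.1, 241.7, 286.2]
orientation: [-179.8, 32.2, 176.5]
ft_force: [-0.2, -0.2, -1.7]
grip_width: 52.6
finger_force: 63.1
```

move_arm(
  commands=[
    {"dp": [-0.1, -1.5, 0], "delta_rot": [0.2, -6.6, 0.2], "hand": 4.5},
    {"dp": [-0.2, -3.7, 0.1], "delta_rot": [0.4, -13.2, 0.4], "hand": 4.5},
    {"dp": [-0.3, -6.2, 0.2], "delta_rot": [0.7, -19.8, 0.7], "hand": 4.5},
    {"dp": [-0.4, -8.8, 0.3], "delta_rot": [0.9, -26.4, 0.9], "hand": 4.5},
    {"dp": [-0.5, -11.3, 0.3], "delta_rot": [1.1, -33, 1.1], "hand": 4.5},
  ],
)

```text
t: 11.43
ee_pos: [598.6, 133.8, 284.0]
orientation: [-179.7, 63.5, 175.3]
ft_force: [1.4, 1.1, -2.2]
grip_width: 52.6
finger_force: 63.1
```

move_arm(
  commands=[
    {"dp": [-0.1, -2.6, 0.2], "delta_rot": [1.1, 0, 0.5], "hand": 4.5},
    {"dp": [-0.2, -5.2, 0.4], "delta_rot": [2.2, 0, 1], "hand": 4.5},
    {"dp": [-0.3, -7.8, 0.6], "delta_rot": [3.3, 0, 1.5], "hand": 4.5},
    {"dp": [-0.4, -10.4, 0.8], "delta_rot": [4.4, 0, 2], "hand": 4.5},
    {"dp": [-0.5, -13, 1], "delta_rot": [5.5, 0, 2.5], "hand": 4.5},
  ],
)

```text
t: 11.85
ee_pos: [599.4, 3.5, 283.6]
orientation: [-179.2, 63.2, 169.6]
ft_force: [0.5, -0.6, -1.5]
grip_width: 52.2
finger_force: 63.2
```

move_arm(
  commands=[
    {"dp": [-0.1, -2.6, 0.7], "delta_rot": [1.1, 0, 0.5], "hand": 4.5},
    {"dp": [-0.2, -5.2, 1.4], "delta_rot": [2.2, 0, 1], "hand": 4.5},
    {"dp": [-0.4, -7.8, 2.2], "delta_rot": [3.3, 0, 1.5], "hand": 4.5},
    {"dp": [-0.5, -10.4, 2.9], "delta_rot": [4.4, 0, 2], "hand": 4.5},
    {"dp": [-0.6, -13.2, 3.7], "delta_rot": [5.4, 0, 2.5], "hand": 4.5},
  ],
)

```text
t: 12.27
ee_pos: [609.5, -132.9, 273.1]
orientation: [-178.8, 63.2, 164.0]
ft_force: [0.2, 0.1, -1.3]
grip_width: 52.8
finger_force: 63.2
```

move_arm(
  commands=[
    {"dp": [-0.2, -3, 1.2], "delta_rot": [1.5, 0, 0.7], "hand": 4.5},
    {"dp": [-0.4, -6.5, 2.7], "delta_rot": [3, 0, 1.4], "hand": 4.5},
    {"dp": [-0.6, -9.5, 4], "delta_rot": [4.5, 0, 2.1], "hand": 4.5},
    {"dp": [-0.8, -11.8, 5], "delta_rot": [5.6, 0, 2.7], "hand": 4.5},
    {"dp": [-0.9, -12.7, 5.4], "delta_rot": [6.1, 0, 2.9], "hand": 4.5},
  ],
)

```text
t: 12.68
ee_pos: [622.5, -271.5, 257.1]
orientation: [-178.5, 63.2, 157.4]
ft_force: [-0.3, 0.2, -1.2]
grip_width: 52.9
finger_force: 63.2
```

Run:
```python
from h import *
s=manip.state();print(s['t'],s['ee_pos'],s['orientation'],ori(-23.7,25),s['qpos'].round(1),s['grip_width'],s['finger_force'])
p=shot('wrist');S=shot('scene');T=shot('top')
for n,q in(('w',p),('s',S),('t',T)):
  for k in('flask','flask_mouth','peg_foot','collar_top','stand'):
    print(n,k,[(np.round(x['location'],1).tolist(),round(x['p'],2)) for x in manip.pinpoint(q,k)[:2]])
save(p,'w3.png');save(S,'s3.png')
a=cv2.resize(p['pixels'],(440,330));b=cv2.resize(S['pixels'][150:340,60:240],(360,380),interpolation=cv2.INTER_CUBIC)
W=np.zeros((380,800,3),np.uint8);W[:330,:440]=a;W[:,440:]=b;cv2.imwrite('pics/c3.png',W[:,:,::-1])
```

```text
12.6833 [ 622.49790336 -271.45587061  257.05290936] [-178.49979172   63.21292487  157.39294626] [180.   65.  156.3] [-23.1 -14.  -50.1  -9.4  -1.1  -0.2] 52.92508765638965 63.23344051837921
w flask [([281.6, 367.7], 0.95)]
w flask_mouth [([286.5, 70.9], 0.56)]
w peg_foot []
w collar_top []
w stand []
s flask [([102.3, 210.1], 0.9), ([138.0, 299.3], 0.73)]
s flask_mouth [([120.1, 260.4], 0.85)]
s peg_foot [([140.1, 302.7], 0.66)]
s collar_top [([181.8, 259.7], 0.92)]
s stand [([162.0, 289.7], 0.69), ([355.7, 152.2], 0.39)]
t flask []
t flask_mouth [([403.6, 186.9], 0.66)]
t peg_foot [([390.0, 195.7], 0.69)]
t collar_top [([359.3, 210.1], 0.6)]
t stand [([373.2, 203.9], 0.87), ([389.9, 198.3], 0.31)]
```

View pics/c3.png

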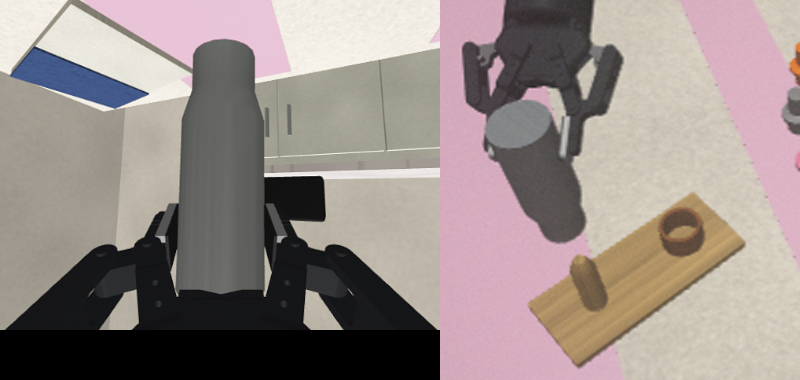

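The wrist view shows the inverted flask held centred and in line with the gripper. The scene crop shows it hovering up and left of the peg (tip at about scene (129.5,279)), with the collar rim at about (180.5,265). I'll fit the flask's pose in the hand and the peg's position.

```bash
cat > fit.py <<'E'
from h import *
from scipy.optimize import minimize
t=np.linspace(0,2*np.pi,49)
def rings(B,f):
    u=np.cross(f,[0.3,1,0.2]);u/=np.linalg.norm(u);v=np.cross(u,f)
    return [B+a*f+r*(np.cos(t)[:,None]*u+np.sin(t)[:,None]*v) for a,r in((0,27),(105,27),(125,21),(150,21))]
def sil(q,B,f):
    m=np.zeros((1680,2240),np.uint8);g=[proj(q,c) for c in rings(B,f)]
    for a,b in zip(g,g[1:]):
        h=cv2.convexHull(np.vstack([a,b]).astype(np.float32));cv2.fillConvexPoly(m,np.round(h[:,0]*4*16+24).astype(np.int32),1,cv2.LINE_8,4)
    return cv2.resize(m.astype(np.float32),(560,420),interpolation=cv2.INTER_AREA)
def fit(views,Tt,x0):
    def pose(x):
        a=np.radians(x[2]);fz=Tt[:3,:3]@[np.sin(a),0,np.cos(a)]   # a: angle from tool z
        M=Tt[:3,:3]@[x[0],x[3],x[1]]+Tt[:3,3]; return M-150*fz,fz,M
    def cost(x):
        B,f,M=pose(x); return sum((np.abs(sil(q,B,f)-m)*w).sum()/(m*w).sum() for q,m,w in views)+ (x[3]/10)**2
    r=minimize(cost,x0,method='Nelder-Mead',options=dict(xatol=.05,fatol=1e-4,initial_simplex=np.array([x0]+[np.array(x0)+d for d in np.diag([6,6,3,3])])))
    return r,pose(r.x)
E
python3 - <<'E'
from fit import *
Tt=tcp();p=shot('wrist');S=shot('scene')
V=[]
for q,n in((p,'w'),(S,'s')):
    g=manip.regions_of(q,'flask')[0]; m=g['mask'].astype(np.float32);w=np.ones_like(m)
    print(n,g['p'],np.round(g['rect']),m.sum())
    if n=='w': w[300:]=0
    V.append((q,m,w))
for v in (V,V[:1],V[1:]):
    r,(B,f,M)=fit(v,Tt,[98,29,65,0]);print(r.x.round(1),round(r.fun,3),'mouth',M.round(1),'axis',f.round(3))
x,_=tri([(S,(129.5,279))]*2) if 0 else (0,0)
print('tip',atz(S,(129.5,279),92),'foot',atz(S,(140.1,302.7),12),atz(S,(136.5,301.5),12),'collar',atz(S,(180.5,264.5),42))
C=np.ascontiguousarray(S['pixels'][240:330,100:220]);cv2.imwrite('pics/st.png',cv2.resize(C,(780,585),interpolation=cv2.INTER_CUBIC)[:,:,::-1])
E
```

```text
w 0.71 [280. 212. 113. 327.] 32182.0Traceback (most recent call last):
  File "<stdin>", line 5, in <module>
IndexError: list index out of range
```

Run:
```python
from fit import *
Tt=tcp();p=shot('wrist');S=shot('scene')
V=[]
for q,n in((p,'w'),(S,'s')):
    g=(manip.regions_of(q,'flask') or manip.regions_of(q,'flask_mouth'))
    if not g: print('none',n);continue
    g=g[0]; m=g['mask'].astype(np.float32);w=np.ones_like(m)
    print(n,g['p'],np.round(g['rect']),m.sum())
    if n=='w': w[300:]=0
    V.append((q,m,w))
for v in (V,V[:1],V[1:]):
    if not v: continue
    r,(B,f,M)=fit(v,Tt,[98,29,65,0]);print(r.x.round(1),round(r.fun,3),'mouth',M.round(1),'axis',f.round(3))
print('tip',atz(S,(129.5,279),92),'foot',atz(S,(140.1,302.7),12),atz(S,(136.5,301.5),12),'collar',atz(S,(180.5,264.5),42))
C=np.ascontiguousarray(S['pixels'][240:330,100:220]);cv2.imwrite('pics/st.png',cv2.resize(C,(780,585),interpolation=cv2.INTER_CUBIC)[:,:,::-1])
```

```text
w 0.73 [281. 211. 117. 328.] 32010.0
s 0.8 [112. 235.  48.  74.] 2092.0
[97.7 34.2 67.1  1.1] 0.148 mouth [ 611.3 -262.9  155.7] axis [-0.064  0.016 -0.998]
[98.8 32.6 66.7  1.7] 0.064 mouth [ 609.7 -261.6  155.5] axis [-0.059  0.014 -0.998]
[97.3 34.9 66.3 -0.1] 0.066 mouth [ 611.5 -264.3  155.8] axis [-0.052  0.011 -0.999]
tip [ 609.81993277 -266.40547286   92.        ] foot [ 618.42355071 -264.13682512   12.        ] [ 612.44678015 -270.59063235   12.        ] collar [ 577.97958193 -159.83078179   42.        ]
```

View pics/st.png

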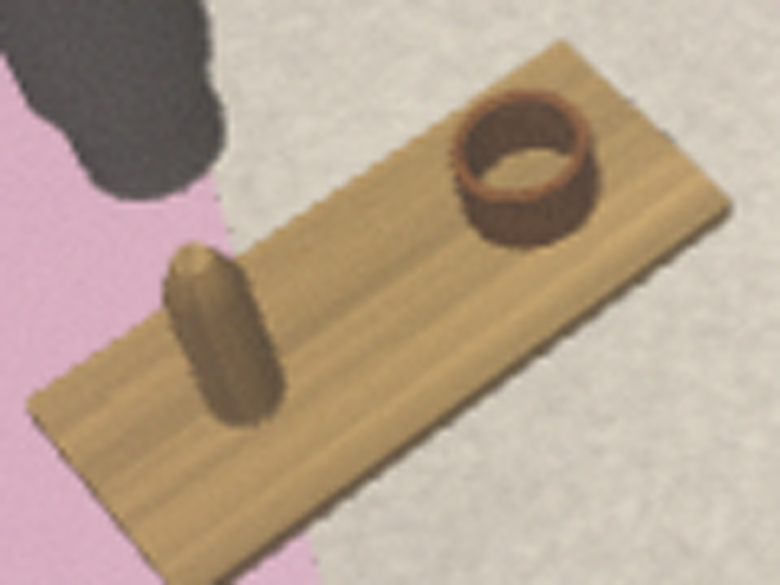

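The crop (scale 6.5, offset (100,240)) shows the collar rim centred at (523,145), the peg tip at (196,259), the peg foot at about (243,396), and board corners at (28,402), (563,42) and (730,205).

Run:
```python
from h import *
from scipy.optimize import least_squares
S=shot('scene');T=shot('top')
px=np.array([(523,145),(196,259),(243,396),(28,402),(563,42),(730,205)])/6.5+[100,240]
loc=np.array([(0,60,42),(0,-55,92),(0,-55,12),(50,-110,12),(50,110,12),(-50,110,12)],float)
def W(x,l):
    c,s=np.cos(x[2]),np.sin(x[2]);return l@np.array([[c,-s,0],[s,c,0],[0,0,1]]).T+[x[0],x[1],0]
for flip in (1,-1):
    l=loc.copy(); l[3:,0]*=flip
    r=least_squares(lambda x:(proj(S,W(x,l))-px).ravel(),[585,-215,.4],loss='soft_l1')
    print(flip,r.x,r.cost,(proj(S,W(r.x,l))-px).round(1).tolist(),'peg',W(r.x,loc[2:3]),'collar',W(r.x,loc[:1]))
print('indiv',[atz(S,u,z).round(1).tolist() for u,z in zip(px,loc[:,2])])
print('top collar',atz(T,(358.2,209.2),42),[atz(T,r['location'],42) for r in manip.pinpoint(T,'collar_top')])
C=T['pixels'][165:245,325:425];cv2.imwrite('pics/tc.png',cv2.resize(C,(700,560),interpolation=cv2.INTER_CUBIC)[:,:,::-1])
```

```text
1 [ 5.88042727e+02 -2.13540714e+02 -4.28838532e-01] 135.8990944198024 [[4.7, 14.2], [-3.5, -17.9], [-2.1, -17.7], [-0.1, 0.7], [20.3, 58.0], [-0.0, -5.5]] peg [[ 565.17291369 -263.56042643   12.        ]] collar [[ 612.99161417 -158.97375479   42.        ]]
-1 [ 5.93672568e+02 -2.15466160e+02  3.54187377e-01] 1.9294542139935538 [[-0.3, 0.4], [-0.7, 0.4], [0.8, 0.1], [-1.1, -0.1], [0.4, -0.7], [1.0, -0.5]] peg [[ 612.74812478 -267.05223524   12.        ]] collar [[ 572.86287055 -159.19044175   42.        ]]
indiv [[572.2, -158.3, 42.0], [612.4, -265.6, 92.0], [611.8, -268.6, 12.0], [586.1, -333.9, 12.0], [510.3, -131.1, 12.0], [602.8, -97.4, 12.0]]
top collar [ 566.1248592  -157.28181815   42.        ] [array([351.30784231, 428.31170425,  42.        ]), array([ 573.40762465, -167.07166621,   42.        ]), array([731.5922556, 221.0085406,  42.       ])]
```

Run:
```python
from h import *
s=manip.state();print(s['t'],s['ee_pos'],s['orientation'],ori(-23.7,23.4))
plan([((619.1,-269.8,212),ori(-23.7,23.4),4.5)])
```

```text
14.1333 [ 623.43770937 -268.19809393  258.43925561] [-178.58210255   63.36030117  157.62076419] [180.   66.6 156.3]
dp [4.3, -0.27, 1.79] rot [-0.2, -3.2, 0.6] hand 4.5
```

move_arm(
  commands=[
    {"dp": [0.9, -0.1, 0.4], "delta_rot": [0, -0.7, 0.1], "hand": 4.5},
    {"dp": [1.8, -0.1, 0.8], "delta_rot": [-0.1, -1.4, 0.3], "hand": 4.5},
    {"dp": [2.7, -0.2, 1.2], "delta_rot": [-0.1, -2.1, 0.4], "hand": 4.5},
    {"dp": [3.6, -0.2, 1.5], "delta_rot": [-0.2, -2.8, 0.5], "hand": 4.5},
    {"dp": [4.3, -0.3, 1.8], "delta_rot": [-0.2, -3.2, 0.6], "hand": 4.5},
  ],
)

```text
t: 14.55
ee_pos: [618.6, -269.9, 210.7]
orientation: [-180.0, 66.5, 156.3]
ft_force: [0.2, 0.3, -2.8]
grip_width: 52.6
finger_force: 63.2
```

Run:
```python
from fit import *
Tt=tcp();s=manip.state();print(s['ee_pos'],s['orientation']);p=shot('wrist');S=shot('scene')
V=[]
for q,n in((p,'w'),(S,'s')):
    g=(manip.regions_of(q,'flask') or manip.regions_of(q,'flask_mouth'))
    if not g: print('none',n);continue
    g=g[0]; m=g['mask'].astype(np.float32);w=np.ones_like(m)
    print(n,g['p'],np.round(g['rect']),m.sum())
    if n=='w': w[300:]=0
    V.append((q,m,w))
for v in (V,V[:1],V[1:]):
    if not v: continue
    r,(B,f,M)=fit(v,Tt,[97,34,66,0]);print(r.x.round(1),round(r.fun,3),'mouth',M.round(1),'base',B.round(1),'axis',f.round(3))
C=S['pixels'][190:330,80:220].copy()
for c in rings(B,f): cv2.polylines(C,[np.round((proj(S,c)-[80,190])*16).astype(np.int32)],True,(255,255,0),1,cv2.LINE_AA,4)
D=S['pixels'][190:330,80:220]
cv2.imwrite('pics/hov.png',cv2.resize(np.hstack([C,D]),(800,400),interpolation=cv2.INTER_CUBIC)[:,:,::-1])
```

```text
[ 618.61453585 -269.90601887  210.68204874] [-179.99359444   66.53358345  156.29283172]
w 0.74 [281. 209. 112. 328.] 32054.0
s 0.85 [117. 252.  44.  69.] 1958.0
[97.8 35.3 66.8  0.9] 0.134 mouth [ 613.  -266.5  106.9] base [ 613.7 -266.8  256.9] axis [-0.005  0.002 -1.   ]
[98.7 35.6 65.   1.7] 0.064 mouth [ 613.2 -265.7  106. ] base [ 609.5 -264.1  255.9] axis [ 0.025 -0.011 -1.   ]
[98.  34.8 66.8 -0. ] 0.049 mouth [ 612.1 -267.1  106.9] base [ 612.9 -267.4  256.9] axis [-0.005  0.002 -1.   ]
```

View pics/hov.png

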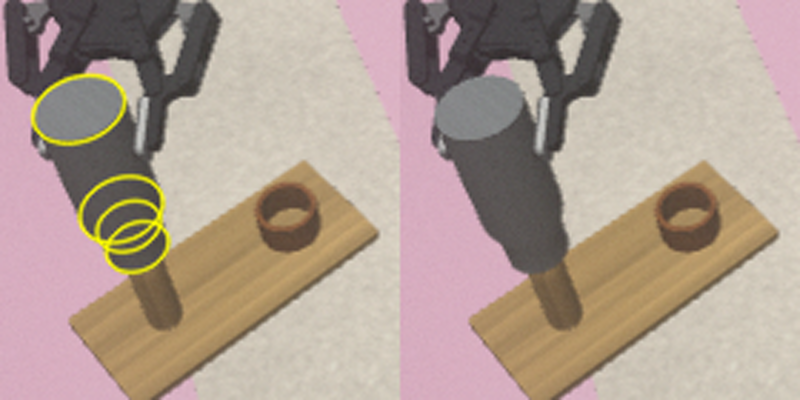

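The overlay matches the flask, which sits directly over the peg in line with it. I'll descend in checked steps.

move_arm(
  commands=[
    {"dp": [0.9, 0, 0.4], "delta_rot": [0, 0, 0], "hand": 4.5},
    {"dp": [1.8, 0, 0.8], "delta_rot": [0, 0, 0], "hand": 4.5},
    {"dp": [2.7, 0, 1.2], "delta_rot": [0, 0, 0], "hand": 4.5},
    {"dp": [3.7, 0, 1.6], "delta_rot": [0, 0, 0], "hand": 4.5},
    {"dp": [3.7, 0, 1.6], "delta_rot": [0, 0, 0], "hand": 4.5},
  ],
)

```text
t: 15.17
ee_pos: [618.8, -269.9, 170.1]
orientation: [-180.0, 66.4, 156.3]
ft_force: [-0.5, -0.7, -1.6]
grip_width: 52.9
finger_force: 63.3
```

Run:
```python
from h import *
s=manip.state();print(s['ee_pos'],s['orientation'],s['ft_force'],s['moment'])
```

```text
[ 618.77429913 -269.91883685  170.13341746] [-179.9750017    66.43551809  156.3100618 ] [-0.53574427 -0.66261236 -1.63426939] [0.55124056 1.09375888 0.04442299]
```

move_arm(
  commands=[
    {"dp": [0.9, 0, 0.4], "delta_rot": [0, 0, 0], "hand": 4.5},
    {"dp": [1.8, 0, 0.8], "delta_rot": [0, 0, 0], "hand": 4.5},
    {"dp": [2.7, 0, 1.2], "delta_rot": [0, 0, 0], "hand": 4.5},
    {"dp": [3.7, 0, 1.6], "delta_rot": [0, 0, 0], "hand": 4.5},
    {"dp": [4.1, 0, 1.8], "delta_rot": [0, 0, 0], "hand": 4.5},
  ],
)

```text
t: 15.58
ee_pos: [619.6, -270.3, 126.9]
orientation: [-180.0, 66.6, 156.3]
ft_force: [0.1, 0.4, -1.8]
grip_width: 52.1
finger_force: 63.3
```

move_arm(
  commands=[
    {"dp": [0.1, 0, 0.04], "delta_rot": [0, 0, 0], "hand": 4.5},
    {"dp": [0.2, 0, 0.09], "delta_rot": [0, 0, 0], "hand": 4.5},
    {"dp": [0.3, 0, 0.13], "delta_rot": [0, 0, 0], "hand": 4.5},
    {"dp": [0.4, 0, 0.17], "delta_rot": [0, 0, 0], "hand": 4.5},
    {"dp": [0.5, 0, 0.22], "delta_rot": [0, 0, 0], "hand": 4.5},
  ],
)

```text
t: 16.0
ee_pos: [619.6, -270.4, 122.3]
orientation: [-180.0, 66.6, 156.3]
ft_force: [0.2, 0.4, -1.9]
grip_width: 52.7
finger_force: 63.2
```

move_arm(
  commands=[
    {"dp": [0.1, 0, 0.04], "delta_rot": [0, 0, 0], "hand": 4.5},
    {"dp": [0.2, 0, 0.09], "delta_rot": [0, 0, 0], "hand": 4.5},
    {"dp": [0.3, 0, 0.13], "delta_rot": [0, 0, 0], "hand": 4.5},
    {"dp": [0.3, 0, 0.13], "delta_rot": [0, 0, 0], "hand": 4.5},
    {"dp": [0.3, 0, 0.13], "delta_rot": [0, 0, 0], "hand": 4.5},
  ],
)

```text
t: 16.42
ee_pos: [619.2, -270.2, 118.0]
orientation: [-180.0, 66.6, 156.3]
ft_force: [0.3, -0.8, -1.8]
grip_width: 52.4
finger_force: 63.3
```

move_arm(
  commands=[
    {"dp": [0.1, 0, 0.04], "delta_rot": [0, 0, 0], "hand": 4.5},
    {"dp": [0.1, 0, 0.04], "delta_rot": [0, 0, 0], "hand": 4.5},
    {"dp": [0.1, 0, 0.04], "delta_rot": [0, 0, 0], "hand": 4.5},
    {"dp": [0.2, 0, 0.09], "delta_rot": [0, 0, 0], "hand": 4.5},
    {"dp": [0.2, 0, 0.09], "delta_rot": [0, 0, 0], "hand": 4.5},
  ],
)

```text
t: 16.83
ee_pos: [620.2, -270.6, 117.7]
orientation: [-180.0, 66.8, 156.3]
ft_force: [-1.0, 1.5, 4.9]
grip_width: 52.6
finger_force: 63.4
```

move_arm(
  commands=[
    {"dp": [0.1, 0, 0.04], "delta_rot": [0, 0, 0], "hand": 4.5},
    {"dp": [0.1, 0, 0.04], "delta_rot": [0, 0, 0], "hand": 4.5},
    {"dp": [0.1, 0, 0.04], "delta_rot": [0, 0, 0], "hand": 4.5},
    {"dp": [0.1, 0, 0.04], "delta_rot": [0, 0, 0], "hand": 4.5},
    {"dp": [0.1, 0, 0.04], "delta_rot": [0, 0, 0], "hand": 4.5},
  ],
)

```text
t: 17.25
ee_pos: [620.6, -270.8, 117.7]
orientation: [-180.0, 66.9, 156.3]
ft_force: [-0.2, 0.4, 6.2]
grip_width: 52.8
finger_force: 63.5
```

move_arm(
  commands=[
    {"dp": [0, 0, 0], "delta_rot": [0, 0, 0], "hand": 5.4},
    {"dp": [0, 0, 0], "delta_rot": [0, 0, 0], "hand": 5.7},
    {"dp": [0, 0, 0], "delta_rot": [0, 0, 0], "hand": 6.2},
    {"dp": [0, 0, 0], "delta_rot": [0, 0, 0], "hand": 6.7},
    {"dp": [0, 0, 0], "delta_rot": [0, 0, 0], "hand": 7.2},
  ],
)

```text
t: 17.67
ee_pos: [618.8, -270.0, 113.8]
orientation: [-180.0, 66.5, 156.3]
ft_force: [-0.2, -0.7, 0.1]
grip_width: 71.9
finger_force: 0.0
```

Run:
```python
from fit import *
s=manip.state();print(s['ee_pos'],s['orientation'],s['grip_width'],s['ft_force'])
Tt=tcp();S=shot('scene')
g=(manip.regions_of(S,'flask') or manip.regions_of(S,'flask_mouth'))
m=g[0]['mask'].astype(np.float32);w=np.ones_like(m);print(g[0]['p'],g[0]['rect'])
r,(B,f,M)=fit([(S,m,w)],Tt,[97,34,66,0]);print(r.x.round(1),round(r.fun,3),'mouth',M.round(1),'base',B.round(1),'axis',f.round(3))
```

```text
[ 618.77494466 -270.01298416  113.81674187] [-179.97450955   66.46374685  156.30483701] 71.92367775969156 [-0.20617166 -0.67133535  0.14774277]
0.92 [128.4, 279.2, 38.5, 61.9]
[99.2 34.1 66.6 -0. ] 0.055 mouth [ 611.1 -266.7    9.2] base [ 611.5 -266.8  159.2] axis [-0.002  0.001 -1.   ]
```

Run:
```python
from h import *
T0=tcp()
G=T0@np.array([0,0,-150,1]);print(G)
plan([(G[:3],ori(-23.7,23.5),8.5),((485,-130,200),ori(-15,55),8.5),((470,-40,210),ori(-6,85),6),((452,24,210),ori(3,90),5)])
```

```text
[ 493.04302949 -214.7400323   173.99594665    1.        ]
dp [0.0, -0.0, -15.0] rot [-0.0, 0.0, 0.0] hand 8.5 
dp [-0.73, 7.43, -4.84] rot [-6.8, 31.4, -5.6] hand 8.5 
dp [2.51, 8.31, -2.99] rot [-3.2, 30.0, -8.6] hand 6 
dp [2.45, 6.18, -0.21] rot [-0.4, 5.0, -8.9] hand 5
```

move_arm(
  commands=[
    {"dp": [0, 0, -1], "delta_rot": [0, 0, 0], "hand": 8.5},
    {"dp": [0, 0, -4], "delta_rot": [0, 0, 0], "hand": 8.5},
    {"dp": [0, 0, -8], "delta_rot": [0, 0, 0], "hand": 8.5},
    {"dp": [0, 0, -12], "delta_rot": [0, 0, 0], "hand": 8.5},
    {"dp": [0, 0, -15], "delta_rot": [0, 0, 0], "hand": 8.5},
  ],
)

```text
t: 18.18
ee_pos: [491.8, -214.3, 174.2]
orientation: [-180.0, 66.4, 156.3]
ft_force: [1.5, -0.6, -3.1]
grip_width: 85.2
finger_force: 0.0
```

move_arm(
  commands=[
    {"dp": [-0.1, 1.5, -1], "delta_rot": [-1.3, 6.3, -1.1], "hand": 8.5},
    {"dp": [-0.3, 3, -2], "delta_rot": [-2.7, 12.6, -2.2], "hand": 8.5},
    {"dp": [-0.4, 4.5, -2.9], "delta_rot": [-4.1, 18.8, -3.4], "hand": 8.5},
    {"dp": [-0.6, 6, -3.9], "delta_rot": [-5.4, 25.1, -4.5], "hand": 8.5},
    {"dp": [-0.7, 7.4, -4.8], "delta_rot": [-6.8, 31.4, -5.6], "hand": 8.5},
  ],
)

```text
t: 18.6
ee_pos: [483.7, -129.5, 201.3]
orientation: [-179.6, 39.2, 164.1]
ft_force: [2.4, -0.1, 0.5]
grip_width: 84.7
finger_force: 0.0
```

move_arm(
  commands=[
    {"dp": [0.5, 1.7, -0.6], "delta_rot": [-0.6, 6, -1.7], "hand": 7},
    {"dp": [1, 3.3, -1.2], "delta_rot": [-1.3, 12, -3.4], "hand": 7},
    {"dp": [1.5, 5, -1.8], "delta_rot": [-1.9, 18, -5.2], "hand": 6},
    {"dp": [2, 6.6, -2.4], "delta_rot": [-2.6, 24, -6.9], "hand": 6},
    {"dp": [2.5, 8.3, -3], "delta_rot": [-3.2, 30, -8.6], "hand": 6},
  ],
)

```text
t: 19.02
ee_pos: [471.8, -39.6, 208.1]
orientation: [-179.1, 9.0, 173.1]
ft_force: [0.9, 0.1, 0.2]
grip_width: 59.9
finger_force: 0.0
```

move_arm(
  commands=[
    {"dp": [0.8, 2, -0.1], "delta_rot": [-0.1, 1.7, -3], "hand": 5},
    {"dp": [1.6, 4, -0.1], "delta_rot": [-0.3, 3.4, -6], "hand": 5},
    {"dp": [2.4, 6.2, -0.2], "delta_rot": [-0.4, 5, -8.9], "hand": 5},
    {"dp": [2.4, 6.2, -0.2], "delta_rot": [-0.4, 5, -8.9], "hand": 5},
    {"dp": [2.4, 6.2, -0.2], "delta_rot": [-0.4, 5, -8.9], "hand": 5},
  ],
)

```text
t: 19.43
ee_pos: [455.9, 24.8, 203.7]
orientation: [-178.4, 3.9, -178.0]
ft_force: [-0.7, -0.4, -0.3]
grip_width: 49.8
finger_force: 0.0
```

Run:
```python
from h import *
s=manip.state();print(s['t'],s['ee_pos'],s['orientation'])
p=shot('wrist');print('exp px',proj(p,[[452,24,0],[452,24,27],[452,24,62]]).round())
for r in manip.pinpoint(p,'stopper'): print('pt',np.round(r['location']),round(r['p'],2),atz(p,r['location'],0).round(1))
for r in manip.regions_of(p,'stopper'):
    m=r['mask'];ys,xs=np.nonzero(m);print(np.round(r['rect']),p['pixels'][m].mean(0).round(),m.sum(),atz(p,(xs.mean(),ys.mean()),30).round(1))
save(p,'w5.png')
```

```text
19.4333 [455.85976731  24.81490809 203.65226921] [-178.42846158    3.93114297 -178.04214262]
exp px [[283. 165.]
 [283. 172.]
 [282. 182.]]
pt [285. 161.] 0.8 [446.7  25.6   0. ]
pt [278. 228.] 0.74 [532.   19.8   0. ]
pt [325.  94.] 0.61 [375.4  64.2   0. ]
pt [362. 152.] 0.6 [433.4 110.6   0. ]
[274. 241.  34.  44.] [165. 103. 125.] 1184 [532.2  14.9  30. ]
[330.  96.  43.  47.] [192. 114.  35.] 1613 [373.9  65.7  30. ]
[373. 156.  45.  45.] [177. 103.  30.] 1441 [433.4 114.8  30. ]
[286. 169.  38.  41.] [119. 119. 117.] 1262 [449.2  26.6  30. ]
[ 39. 317.  72. 105.] [52. 52. 50.] 3990 [ 647.6 -295.9   30. ]
```

View pics/w5.png

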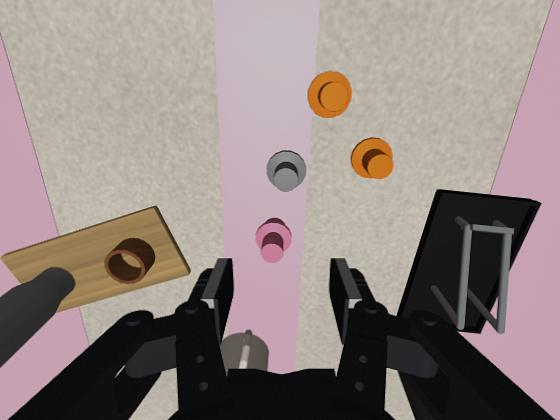

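The wrist view shows the grey stopper's flange at (286,170) and knob top at (286,179). The collar rim is at (130,260), and the flask stands over the peg at lower left.

Run:
```python
from h import *
p=shot('wrist');print(atz(p,(286,170),30),atz(p,(286,179),62),'collar',atz(p,(130,260),42),'pink',atz(p,(273,238),30))
print(manip.state()['ee_pos'])
plan([((449,25.5,110),ori(3,90),5),((449,25.5,35),ori(3,90),5)])
```

```text
[449.47891674  25.86575871  30.        ] [449.33345671  26.22888509  62.        ] collar [ 560.07205252 -150.21115714   42.        ] pink [530.65908453  13.85190369  30.        ]
[455.60548552  23.3946329  204.27875862]
dp [1.31, 0.49, 9.35] rot [-1.6, 4.0, -1.3] hand 5 
dp [0.0, -0.0, 7.5] rot [-0.0, -0.0, 0.0] hand 5
```

move_arm(
  commands=[
    {"dp": [0.3, 0.1, 2], "delta_rot": [-0.4, 1, -0.3], "hand": 5},
    {"dp": [0.6, 0.2, 4.5], "delta_rot": [-0.8, 2, -0.7], "hand": 5},
    {"dp": [1, 0.4, 7], "delta_rot": [-1.2, 3, -1], "hand": 5},
    {"dp": [1.3, 0.5, 9.3], "delta_rot": [-1.6, 4, -1.3], "hand": 5},
    {"dp": [1.3, 0.5, 9.3], "delta_rot": [-1.6, 4, -1.3], "hand": 5},
  ],
)

```text
t: 20.05
ee_pos: [446.5, 25.3, 106.5]
orientation: [180.0, -0.4, -177.0]
ft_force: [0.1, 0.4, 0.1]
grip_width: 50.2
finger_force: 0.0
```

Run:
```python
from h import *
s=manip.state();print(s['t'],s['ee_pos'],s['orientation'])
p=shot('wrist')
for r in manip.regions_of(p,'stopper'):
    m=r['mask'];ys,xs=np.nonzero(m);print(np.round(r['rect']),p['pixels'][m].mean(0).round(),m.sum(),atz(p,(xs.mean(),ys.mean()),35).round(1))
plan([((449.5,26,35),ori(3,90),5)])
```

```text
20.05 [446.48428915  25.32643334 106.46750995] [ 179.99702122   -0.4300891  -176.99299277]
[263. 316.  49.  72.] [139.  85. 103.] 2488 [529.9  14.9  35. ]
[343. 127.  63.  61.] [172. 102.  29.] 2937 [373.7  64.4  35. ]
[281. 228.  56.  56.] [102. 102. 101.] 2424 [448.9  26.7  35. ]
[400. 210.  64.  56.] [151.  85.  22.] 2883 [432.9 113.7  35. ]
dp [-0.09, 0.03, 7.55] rot [-0.0, -0.1, 0.0] hand 5
```

move_arm(
  commands=[
    {"dp": [-0.1, 0.05, 2], "delta_rot": [0, 0, 0], "hand": 5},
    {"dp": [-0.1, 0.05, 4], "delta_rot": [0, 0, 0], "hand": 5},
    {"dp": [-0.1, 0.05, 6], "delta_rot": [0, 0, 0], "hand": 5},
    {"dp": [-0.1, 0.05, 7.5], "delta_rot": [0, 0, 0], "hand": 5},
    {"dp": [-0.1, 0.05, 7.5], "delta_rot": [0, 0, 0], "hand": 5},
  ],
)

```text
t: 20.57
ee_pos: [449.5, 26.6, 34.8]
orientation: [-180.0, -0.1, -176.9]
ft_force: [-0.6, -0.5, -0.3]
grip_width: 50.2
finger_force: 0.0
```

move_arm(
  commands=[
    {"dp": [0, 0, 0], "delta_rot": [0, 0, 0], "hand": 4},
    {"dp": [0, 0, 0], "delta_rot": [0, 0, 0], "hand": 3.2},
    {"dp": [0, 0, 0], "delta_rot": [0, 0, 0], "hand": 2.6},
    {"dp": [0, 0, 0], "delta_rot": [0, 0, 0], "hand": 2.2},
    {"dp": [0, 0, 0], "delta_rot": [0, 0, 0], "hand": 1.8},
  ],
)

```text
t: 20.98
ee_pos: [451.5, 26.9, 37.4]
orientation: [-180.0, 0.2, -176.9]
ft_force: [-2.0, -1.0, 7.7]
grip_width: 21.8
finger_force: 58.4
```

move_arm(
  commands=[
    {"dp": [0, 0, 0], "delta_rot": [0, 0, 0], "hand": 1.6},
    {"dp": [0, 0, 0], "delta_rot": [0, 0, 0], "hand": 1.6},
    {"dp": [0, 0, 0], "delta_rot": [0, 0, 0], "hand": 1.6},
    {"dp": [0, 0, 0], "delta_rot": [0, 0, 0], "hand": 1.6},
    {"dp": [0, 0, 0], "delta_rot": [0, 0, 0], "hand": 1.6},
  ],
)

```text
t: 21.4
ee_pos: [451.5, 26.9, 37.4]
orientation: [-180.0, 0.2, -176.9]
ft_force: [-1.1, -0.1, 7.5]
grip_width: 21.9
finger_force: 58.4
```

Run:
```python
from h import *
s=manip.state();print(s['t'],s['ee_pos'],s['orientation'],s['grip_width'],s['finger_force'],s['ft_force'])
p=shot('wrist')
for q in('stopper',):
  for r in manip.regions_of(p,q):
    m=r['mask'];ys,xs=np.nonzero(m);print(np.round(r['rect']),p['pixels'][m].mean(0).round(),m.sum(),atz(p,(xs.mean(),ys.mean()),35).round(1))
plan([((449,26,170),ori(3,90),1.6),((485,-45,180),ori(-6,90),1.6),((520,-115,180),ori(-15.5,90),1.6),((535,-159,180),ori(-15.5,90),1.6)])
```

```text
21.4 [451.49050564  26.8621779   37.37935345] [-1.79987717e+02  1.62793286e-01 -1.76899765e+02] 21.926198310229747 58.35312608687673 [-1.13009093 -0.07935713  7.47091796]
[281. 266.  73.  99.] [93. 93. 92.] 4752 [450.3  28.2  35. ]
[270. 350.  37.  49.] [129.  78.  95.] 1215 [508.4  22.4  35. ]
[373. 123. 100.  89.] [172. 100.  27.] 6919 [373.6  65.4  35. ]
[451. 248. 112. 100.] [144.  79.  19.] 6935 [434.2 115.6  35. ]
dp [0.22, -0.08, -13.26] rot [-0.0, 0.2, 0.1] hand 1.6 
dp [-3.23, -7.27, -1.0] rot [-0.0, -0.0, 9.0] hand 1.6 
dp [-4.21, -6.6, -0.0] rot [-0.0, -0.0, 9.5] hand 1.6 
dp [-2.62, -3.84, -0.0] rot [-0.0, -0.0, 0.0] hand 1.6
```

move_arm(
  commands=[
    {"dp": [0, 0, -1], "delta_rot": [0, 0, 0], "hand": 1.6},
    {"dp": [0, 0, -4], "delta_rot": [0, 0, 0], "hand": 1.6},
    {"dp": [0, 0, -7.5], "delta_rot": [0, 0, 0], "hand": 1.6},
    {"dp": [0, 0, -11], "delta_rot": [0, 0, 0], "hand": 1.6},
    {"dp": [0, 0, -13.3], "delta_rot": [0, 0, 0], "hand": 1.6},
  ],
)

```text
t: 21.92
ee_pos: [450.9, 27.0, 172.7]
orientation: [180.0, 0.2, -176.9]
ft_force: [1.2, -0.3, -0.3]
grip_width: 22.2
finger_force: 58.9
```

move_arm(
  commands=[
    {"dp": [-0.6, -1.4, -0.2], "delta_rot": [0, 0, 1.8], "hand": 1.6},
    {"dp": [-1.3, -2.9, -0.4], "delta_rot": [0, 0, 3.6], "hand": 1.6},
    {"dp": [-1.9, -4.4, -0.6], "delta_rot": [0, 0, 5.4], "hand": 1.6},
    {"dp": [-2.6, -5.8, -0.8], "delta_rot": [0, 0, 7.2], "hand": 1.6},
    {"dp": [-3.2, -7.3, -1], "delta_rot": [0, 0, 9], "hand": 1.6},
  ],
)

```text
t: 22.33
ee_pos: [486.4, -44.8, 179.6]
orientation: [180.0, 0.0, 174.0]
ft_force: [0.2, 0.1, -0.2]
grip_width: 22.2
finger_force: 58.8
```

move_arm(
  commands=[
    {"dp": [-0.8, -1.3, 0], "delta_rot": [0, 0, 1.9], "hand": 1.6},
    {"dp": [-1.7, -2.6, 0], "delta_rot": [0, 0, 3.8], "hand": 1.6},
    {"dp": [-2.5, -4, 0], "delta_rot": [0, 0, 5.7], "hand": 1.6},
    {"dp": [-3.4, -5.3, 0], "delta_rot": [0, 0, 7.6], "hand": 1.6},
    {"dp": [-4.2, -6.6, 0], "delta_rot": [0, 0, 9.5], "hand": 1.6},
  ],
)

```text
t: 22.75
ee_pos: [521.6, -115.1, 179.1]
orientation: [-180.0, 0.0, 164.5]
ft_force: [1.0, -0.4, -0.1]
grip_width: 22.0
finger_force: 58.9
```

move_arm(
  commands=[
    {"dp": [-1.3, -1.1, 0], "delta_rot": [0, 0, 0], "hand": 1.6},
    {"dp": [-2.6, -2.2, 0], "delta_rot": [0, 0, 0], "hand": 1.6},
    {"dp": [-3.8, -3.2, 0], "delta_rot": [0, 0, 0], "hand": 1.6},
    {"dp": [-3.8, -3.2, 0], "delta_rot": [0, 0, 0], "hand": 1.6},
    {"dp": [-3.8, -3.2, 0], "delta_rot": [0, 0, 0], "hand": 1.6},
  ],
)

```text
t: 23.17
ee_pos: [549.3, -155.8, 178.2]
orientation: [180.0, -0.1, 164.5]
ft_force: [0.4, 1.2, -0.1]
grip_width: 22.1
finger_force: 58.9
```

Run:
```python
from h import *
s=manip.state();print(s['t'],s['ee_pos'],s['orientation'],s['grip_width'],s['finger_force'])
p=shot('wrist');save(p,'w6.png');S=shot('scene');save(S,'s6.png')
print('exp',proj(p,[[572.9,-159.2,42],[560,-150,42]]).round())
for q in('collar_top','stopper','stand'):
  for n,im in(('w',p),('s',S)): print(q,n,[(np.round(r['location'],1).tolist(),round(r['p'],2)) for r in manip.pinpoint(im,q)[:3]])
# collar colour segmentation
for n,im in(('w',p),('s',S)):
  h=cv2.cvtColor(im['pixels'],cv2.COLOR_RGB2HSV);m=cv2.inRange(h,(3,80,20),(14,220,150))
  k,l,st,c=cv2.connectedComponentsWithStats(m);print(n,[(st[i].tolist(),c[i].round().tolist()) for i in range(1,k) if st[i,4]>60])
  # sample colours
c=proj(p,[[570,-158,42]])[0].astype(int);print(p['pixels'][max(0,c[1]-40):c[1]+60:8,c[0]].tolist())
```

```text
23.1667 [ 549.32395219 -155.76015281  178.2059133 ] [ 1.79993760e+02 -7.47748405e-02  1.64510697e+02] 22.140287421890033 58.87075319420546
exp [[282. 221.]
 [288. 206.]]
collar_top w [([286.8, 216.6], 0.68), ([279.2, 238.5], 0.65), ([422.6, 304.9], 0.31)]
collar_top s [([179.3, 261.2], 0.74)]
stopper w [([440.3, 124.7], 0.97), ([280.8, 237.5], 0.57)]
stopper s [([247.7, 237.1], 0.82), ([170.3, 227.1], 0.8), ([268.8, 200.3], 0.72)]
stand w [([240.7, 236.2], 0.89)]
stand s [([161.1, 290.3], 0.67)]
w [([260, 187, 48, 44, 791], [285.0, 205.0])]
s [([169, 254, 23, 24, 337], [180.0, 265.0])]
[[153, 126, 84], [157, 129, 87], [51, 31, 16], [140, 115, 77], [161, 133, 89], [152, 125, 83], [43, 43, 43], [142, 142, 140], [142, 141, 139], [41, 41, 40], [43, 43, 43], [44, 44, 44], [101, 102, 99]]
```

Run:
```python
from h import *
from scipy.optimize import least_squares
p=shot('wrist');S=shot('scene');T=shot('top');t=np.linspace(0,2*np.pi,181)
def box(q,x,y):
    P=np.vstack([proj(q,np.c_[x+24*np.cos(t),y+24*np.sin(t),0*t+z]) for z in(42,12)]);return P[:,0].min(),P[:,0].max(),P[:,1].min(),P[:,1].max()
def meas(q,rng):
    h=cv2.cvtColor(q['pixels'],cv2.COLOR_RGB2HSV);m=cv2.inRange(h,*rng)
    k,l,st,c=cv2.connectedComponentsWithStats(m);st=st[1:];i=st[:,4].argmax();a=st[i];return a[0]-.0,a[0]+a[2]-1.,a[1]-.0,a[1]+a[3]-1.
rng=((2,70,15),(14,230,160))
mw=meas(p,rng);ms=meas(S,rng);print(mw,ms)
rw=least_squares(lambda x:(np.array(box(p,*x))-mw)[:3],[570,-158]);rs=least_squares(lambda x:np.array(box(S,*x))-ms,[570,-158])
print('wrist',rw.x,rw.fun,'scene',rs.x,rs.fun)
# edges via hue profile top->down at the collar's middle col in wrist
print(p['pixels'][180:236:3,284].tolist())
# orange spares/stopper held: its position in wrist
for r in manip.regions_of(p,'stopper'): print(np.round(r['rect']),round(r['p'],2),p['pixels'][r['mask']].mean(0).round())
g=manip.regions_of(S,'stopper')
for r in g: print('s',np.round(r['rect'],1),p['pixels'].shape and S['pixels'][r['mask']].mean(0).round())
Tt=tcp();s0=(Tt@[0,0,37.4,1])[:3];print('held model origin',s0.round(1), 'scene px',proj(S,[s0,s0+[0,0,62],s0+[21,0,27],s0-[21,0,-27]]).round(1).tolist())
print('wrist px flange',proj(p,[s0+[0,0,27],s0,s0+[0,21,27],s0+[0,-21,27]]).round(1).tolist())
```

```text
(np.float64(259.0), np.float64(306.0), np.float64(187.0), np.float64(229.0)) (np.float64(169.0), np.float64(191.0), np.float64(254.0), np.float64(277.0))
wrist [ 570.88947373 -157.31948577] [-1.06258852  1.06229966  0.06045772] scene [ 568.75342501 -160.37179762] [-0.79313098  0.81637301 -1.20137312  1.10110995]
[[156, 128, 85], [156, 129, 86], [153, 126, 83], [49, 30, 17], [49, 29, 17], [102, 65, 37], [114, 71, 40], [146, 121, 80], [141, 115, 77], [159, 131, 86], [157, 130, 87], [150, 124, 82], [153, 126, 83], [129, 107, 74], [37, 37, 38], [43, 43, 43], [136, 136, 134], [141, 142, 139], [142, 141, 139]]
[457. 129.  64.  48.] 0.83 [162. 102. 124.]
[282. 267.  73.  96.] 0.6 [99. 99. 97.]
[545.   0.  30.   0.] 0.46 [88. 56. 35.]
s [248.6 228.3  16.2  22. ] [180. 118. 136.]
s [242.4 180.4  17.8  25. ] [174. 108.  69.]
s [269.1 191.8  15.3  22.9] [175. 108.  66.]
s [171.2 216.6  24.1  26.2] [110. 107. 104.]
held model origin [ 549.1 -155.1  141.1] scene px [[171.9, 225.7], [166.8, 205.5], [172.4, 224.3], [167.2, 210.2]]
wrist px flange [[277.3, 261.9], [277.8, 241.5], [313.6, 253.0], [241.8, 270.6]]
```

Run:
```python
from h import *
from scipy.optimize import least_squares
Tt=tcp();p=shot('wrist');S=shot('scene');t=np.linspace(0,2*np.pi,181)
prof=[(0,14),(24,16.5),(24,21),(30,21)]
def box(q,x):
    o=(Tt@[x[0],x[1],37.4,1])[:3]
    P=np.vstack([proj(q,np.c_[o[0]+r*np.cos(t),o[1]+r*np.sin(t),o[2]+z+0*t]) for z,r in prof]);return np.array([P[:,0].min(),P[:,0].max(),P[:,1].min(),P[:,1].max()])
for k in range(2):
  if k: p=shot('wrist');S=shot('scene')
  for r in manip.regions_of(p,'stopper'):
    if abs(r['rect'][0]-282)<15:
      c,d,w,h=r['rect'];m=np.array([c-w/2,c+w/2,d-h/2])
      f=least_squares(lambda x:box(p,x)[:3]-m,[0,0]);print('wrist net',m,f.x.round(1),f.fun.round(1))
  for r in manip.regions_of(S,'stopper'):
    if abs(r['rect'][0]-171)<10:
      ys,xs=np.nonzero(r['mask']);print('scene rows',{int(y):(int(xs[ys==y].min()),int(xs[ys==y].max())) for y in np.unique(ys)}); print('model box 0',box(S,[0,0]).round(1))
# grey segmentation in wrist: bright low-saturation
h=cv2.cvtColor(p['pixels'],cv2.COLOR_RGB2HSV);m=cv2.inRange(h,(0,0,28),(180,45,255));m[:,:235]=0;m[:,325:]=0;m[:200]=0
for y in range(214,300,6): 
    xs=np.nonzero(m[y])[0]; print(y,(xs.min(),xs.max()) if len(xs) else None,p['pixels'][y,282].tolist())
print('model wrist',box(p,[0,0]).round(1))
```

```text
scene rows {201: (166, 169), 202: (164, 170), 203: (163, 170), 204: (162, 170), 205: (162, 171), 206: (162, 171), 207: (162, 171), 208: (162, 171), 209: (163, 172), 210: (163, 172), 211: (163, 172), 212: (163, 172), 213: (163, 172), 214: (163, 178), 215: (163, 179), 216: (163, 179), 217: (163, 179), 218: (160, 179), 219: (160, 178), 220: (160, 177), 221: (160, 177), 222: (161, 177), 223: (162, 177), 224: (163, 177), 225: (164, 177), 226: (165, 176), 227: (165, 176), 228: (166, 175), 229: (167, 174)}
model box 0 [159.1 180.4 208.6 230.9]
wrist net [243.55 314.85 217.1 ] [2.5 0.7] [-2.5  2.5  0.2]
scene rows {201: (164, 169), 202: (163, 170), 203: (162, 170), 204: (161, 170), 205: (161, 170), 206: (161, 171), 207: (161, 171), 208: (161, 171), 209: (162, 172), 210: (162, 172), 211: (162, 172), 212: (162, 172), 213: (163, 173), 214: (163, 179), 215: (163, 179), 216: (163, 179), 217: (162, 179), 218: (160, 179), 219: (160, 179), 220: (160, 178), 221: (160, 178), 222: (161, 177), 223: (162, 177), 224: (163, 177), 225: (164, 177), 226: (165, 177), 227: (165, 176), 228: (166, 175), 229: (167, 174)}
model box 0 [159.1 180.4 208.6 230.9]
214 None [153, 125, 84]
220 (np.int64(275), np.int64(285)) [36, 36, 37]
226 (np.int64(264), np.int64(295)) [42, 41, 42]
232 (np.int64(257), np.int64(324)) [143, 141, 140]
238 (np.int64(250), np.int64(324)) [142, 142, 140]
244 (np.int64(247), np.int64(324)) [142, 142, 139]
250 (np.int64(245), np.int64(324)) [41, 42, 41]
256 (np.int64(244), np.int64(324)) [42, 42, 42]
262 (np.int64(244), np.int64(324)) [43, 42, 42]
268 (np.int64(243), np.int64(319)) [44, 44, 43]
274 (np.int64(242), np.int64(320)) [133, 133, 131]
280 (np.int64(240), np.int64(322)) [123, 123, 122]
286 (np.int64(239), np.int64(323)) [122, 123, 121]
292 (np.int64(237), np.int64(324)) [121, 122, 120]
298 (np.int64(244), np.int64(318)) [120, 120, 119]
model wrist [240.  315.9 221.1 296.7]
```

Run:
```python
from h import *
print(manip.state()['ee_pos'],manip.state()['t'])
plan([((572.2,-159.2,120),ori(-15.5,90),1.6),((572.2,-159.2,88),ori(-15.5,90),1.6)])
```

```text
[ 549.17991736 -155.18126819  178.35514211] 24.2167
dp [-2.33, 0.22, 5.83] rot [-0.0, -0.0, 0.1] hand 1.6 
dp [-0.0, 0.01, 3.2] rot [-0.0, -0.0, 0.0] hand 1.6
```

move_arm(
  commands=[
    {"dp": [-0.8, 0.1, 1.5], "delta_rot": [0, 0, 0], "hand": 1.6},
    {"dp": [-1.6, 0.2, 3], "delta_rot": [0, 0, 0], "hand": 1.6},
    {"dp": [-2.3, 0.2, 4.5], "delta_rot": [0, 0, 0], "hand": 1.6},
    {"dp": [-2.3, 0.2, 5.8], "delta_rot": [0, 0, 0.1], "hand": 1.6},
    {"dp": [-2.3, 0.2, 5.8], "delta_rot": [0, 0, 0.1], "hand": 1.6},
  ],
)

```text
t: 24.63
ee_pos: [570.6, -159.0, 117.3]
orientation: [-180.0, -0.3, 164.5]
ft_force: [-0.3, -0.2, -1.4]
grip_width: 22.1
finger_force: 58.9
```

move_arm(
  commands=[
    {"dp": [0, 0, 1], "delta_rot": [0, 0, 0], "hand": 1.6},
    {"dp": [0, 0, 2], "delta_rot": [0, 0, 0], "hand": 1.6},
    {"dp": [0, 0, 2.8], "delta_rot": [0, 0, 0], "hand": 1.6},
    {"dp": [0, 0, 3.2], "delta_rot": [0, 0, 0], "hand": 1.6},
    {"dp": [0, 0, 3.2], "delta_rot": [0, 0, 0], "hand": 1.6},
  ],
)

```text
t: 25.05
ee_pos: [571.1, -159.2, 87.3]
orientation: [-180.0, -0.1, 164.5]
ft_force: [-0.8, -0.8, -1.0]
grip_width: 21.9
finger_force: 58.9
```

Run:
```python
from h import *
s=manip.state();print(s['t'],s['ee_pos'],s['orientation'],s['ft_force'],s['moment'])
p=shot('wrist');S=shot('scene');o=(tcp()@[1.5,0,37.4,1])[:3];t=np.linspace(0,6.283,60)
def st(q,z,r,c): P=proj(q,np.c_[c[0]+r*np.cos(t),c[1]+r*np.sin(t),z+0*t]);return P.min(0).round(1),P.max(0).round(1)
print('model flange',st(S,o[2]+27,21,o),'collar mdl',st(S,42,24,(570.6,-159)),st(S,12,24,(570.6,-159)))
h=cv2.cvtColor(S['pixels'],cv2.COLOR_RGB2HSV);m=cv2.inRange(h,(2,70,15),(14,230,160));k,l,q,c=cv2.connectedComponentsWithStats(m);print('collar S',q[1+q[1:,4].argmax()])
for r in manip.regions_of(S,'stopper'):
    if r['rect'][0]<210: print('S',np.round(r['rect'],1))
```

```text
25.05 [ 571.13029047 -159.18132826   87.27180763] [-1.79990209e+02 -1.27257859e-01  1.64504324e+02] [-0.76723523 -0.77070875 -0.95792782] [ 0.01980073 -0.02711869  0.01702562]
model flange (array([167.6, 244.3]), array([187.3, 259.8])) collar mdl (array([169. , 253.2]), array([190.9, 270.8])) (array([171.3, 261. ]), array([192.6, 278.5]))
collar S [  81    0   81   88 2828]
S [178.2 251.9  21.8  25.8]
```

move_arm(
  commands=[
    {"dp": [0, 0, 0.3], "delta_rot": [0, 0, 0], "hand": 1.6},
    {"dp": [0, 0, 0.6], "delta_rot": [0, 0, 0], "hand": 1.6},
    {"dp": [0, 0, 0.9], "delta_rot": [0, 0, 0], "hand": 1.6},
    {"dp": [0, 0, 1.2], "delta_rot": [0, 0, 0], "hand": 1.6},
    {"dp": [0, 0, 1.4], "delta_rot": [0, 0, 0], "hand": 1.6},
  ],
)

```text
t: 25.62
ee_pos: [571.6, -159.3, 73.8]
orientation: [-180.0, -0.1, 164.5]
ft_force: [-0.4, -0.2, -0.0]
grip_width: 22.3
finger_force: 58.9
```

move_arm(
  commands=[
    {"dp": [0, 0, 0.2], "delta_rot": [0, 0, 0], "hand": 1.6},
    {"dp": [0, 0, 0.4], "delta_rot": [0, 0, 0], "hand": 1.6},
    {"dp": [0, 0, 0.6], "delta_rot": [0, 0, 0], "hand": 1.6},
    {"dp": [0, 0, 0.8], "delta_rot": [0, 0, 0], "hand": 1.6},
    {"dp": [0, 0, 1.0], "delta_rot": [0, 0, 0], "hand": 1.6},
  ],
)

```text
t: 26.03
ee_pos: [571.9, -159.4, 64.2]
orientation: [-180.0, -0.0, 164.5]
ft_force: [0.1, 0.9, -0.9]
grip_width: 22.0
finger_force: 58.9
```

move_arm(
  commands=[
    {"dp": [0, 0, 0.1], "delta_rot": [0, 0, 0], "hand": 1.6},
    {"dp": [0, 0, 0.2], "delta_rot": [0, 0, 0], "hand": 1.6},
    {"dp": [0, 0, 0.3], "delta_rot": [0, 0, 0], "hand": 1.6},
    {"dp": [0, 0, 0.4], "delta_rot": [0, 0, 0], "hand": 1.6},
    {"dp": [0, 0, 0.4], "delta_rot": [0, 0, 0], "hand": 1.6},
  ],
)

```text
t: 26.45
ee_pos: [571.7, -159.3, 60.2]
orientation: [-180.0, -0.0, 164.5]
ft_force: [0.5, 0.7, -0.2]
grip_width: 22.1
finger_force: 58.9
```

move_arm(
  commands=[
    {"dp": [0, 0, 0.1], "delta_rot": [0, 0, 0], "hand": 1.6},
    {"dp": [0, 0, 0.2], "delta_rot": [0, 0, 0], "hand": 1.6},
    {"dp": [0, 0, 0.3], "delta_rot": [0, 0, 0], "hand": 1.6},
    {"dp": [0, 0, 0.3], "delta_rot": [0, 0, 0], "hand": 1.6},
    {"dp": [0, 0, 0.3], "delta_rot": [0, 0, 0], "hand": 1.6},
  ],
)

```text
t: 26.87
ee_pos: [571.7, -159.3, 57.3]
orientation: [-180.0, -0.0, 164.5]
ft_force: [-0.5, 0.5, 0.1]
grip_width: 22.2
finger_force: 58.9
```

move_arm(
  commands=[
    {"dp": [0, 0, 0.1], "delta_rot": [0, 0, 0], "hand": 1.6},
    {"dp": [0, 0, 0.2], "delta_rot": [0, 0, 0], "hand": 1.6},
    {"dp": [0, 0, 0.2], "delta_rot": [0, 0, 0], "hand": 1.6},
    {"dp": [0, 0, 0.2], "delta_rot": [0, 0, 0], "hand": 1.6},
    {"dp": [0, 0, 0.2], "delta_rot": [0, 0, 0], "hand": 1.6},
  ],
)

```text
t: 27.28
ee_pos: [571.9, -159.4, 55.5]
orientation: [-180.0, -0.0, 164.5]
ft_force: [0.7, -0.5, 0.8]
grip_width: 21.9
finger_force: 59.0
```

move_arm(
  commands=[
    {"dp": [0, 0, 0.1], "delta_rot": [0, 0, 0], "hand": 1.6},
    {"dp": [0, 0, 0.1], "delta_rot": [0, 0, 0], "hand": 1.6},
    {"dp": [0, 0, 0.15], "delta_rot": [0, 0, 0], "hand": 1.6},
    {"dp": [0, 0, 0.15], "delta_rot": [0, 0, 0], "hand": 1.6},
    {"dp": [0, 0, 0.15], "delta_rot": [0, 0, 0], "hand": 1.6},
  ],
)

```text
t: 27.7
ee_pos: [572.0, -159.5, 55.2]
orientation: [-180.0, 0.0, 164.5]
ft_force: [-2.6, 0.6, 8.6]
grip_width: 22.0
finger_force: 59.9
```

move_arm(
  commands=[
    {"dp": [0, 0, 0], "delta_rot": [0, 0, 0], "hand": 2.6},
    {"dp": [0, 0, 0], "delta_rot": [0, 0, 0], "hand": 3.2},
    {"dp": [0, 0, 0], "delta_rot": [0, 0, 0], "hand": 4},
    {"dp": [0, 0, 0], "delta_rot": [0, 0, 0], "hand": 4.8},
    {"dp": [0, 0, 0], "delta_rot": [0, 0, 0], "hand": 5},
  ],
)

```text
t: 28.12
ee_pos: [571.7, -159.3, 53.6]
orientation: [-180.0, -0.1, 164.5]
ft_force: [-0.1, -0.4, 0.2]
grip_width: 50.2
finger_force: 0.0
```

move_arm(
  commands=[
    {"dp": [0, 0, -1], "delta_rot": [0, 0, 0], "hand": 5},
    {"dp": [0, 0, -4], "delta_rot": [0, 0, 0], "hand": 5},
    {"dp": [0, 0, -8], "delta_rot": [0, 0, 0], "hand": 5},
    {"dp": [0, 0, -12], "delta_rot": [0, 0, 0], "hand": 5},
    {"dp": [0, 0, -14], "delta_rot": [0, 0, 0], "hand": 5},
  ],
)

```text
t: 28.53
ee_pos: [573.0, -159.6, 199.8]
orientation: [-180.0, 0.3, 164.5]
ft_force: [1.7, -0.3, 1.0]
grip_width: 49.8
finger_force: 0.0
```

move_arm(
  commands=[
    {"dp": [3, 0, -1], "delta_rot": [0, 0, 0], "hand": 5},
    {"dp": [6, 0, -2], "delta_rot": [0, 0, 0], "hand": 5},
    {"dp": [9, 0, -2], "delta_rot": [0, 0, 0], "hand": 5},
    {"dp": [11, 0, -2], "delta_rot": [0, 0, 0], "hand": 5},
    {"dp": [11, 0, -2], "delta_rot": [0, 0, 0], "hand": 5},
  ],
)

```text
t: 28.95
ee_pos: [462.8, -129.1, 215.7]
orientation: [-180.0, 0.0, 164.5]
ft_force: [1.1, 0.2, 0.3]
grip_width: 50.2
finger_force: 0.0
```

Run:
```python
from fit import *
s=manip.state();print(s['t'],s['ee_pos'],s['ft_force'],s['grip_width'])
S=shot('scene')
for r in manip.regions_of(S,'stopper'):
    if r['rect'][0]<210:
        ys,xs=np.nonzero(r['mask']);print('S',round(r['p'],2),{int(y):(int(xs[ys==y].min()),int(xs[ys==y].max())) for y in np.unique(ys)},S['pixels'][r['mask']].mean(0).round())
t=np.linspace(0,6.283,60)
for z,rr in((80,12),(55,12),(48,21),(42,24),(42,21)):
    P=proj(S,np.c_[570.6+rr*np.cos(t),-159+rr*np.sin(t),z+0*t]);print('model',z,rr,P.min(0).round(1),P.max(0).round(1))
g=manip.regions_of(S,'flask') or manip.regions_of(S,'flask_mouth')
m=g[0]['mask'].astype(np.float32);print(g[0]['rect'])
Tt=np.eye(4);Tt[:3,:3]=R.from_euler('xyz',ori(-23.7,23.4),degrees=True).as_matrix();Tt[:3,3]=(619,-270,115)
r,(B,f,M)=fit([(S,m,m*0+1)],Tt,[97,34,66,0]);print(round(r.fun,3),'mouth',M.round(1),'axis',f.round(3))
```

```text
28.95 [ 462.82918584 -129.11589433  215.72666937] [1.11011473 0.17506158 0.27014751] 50.22408267531509
S 0.62 {248: (174, 181), 249: (173, 182), 250: (172, 182), 251: (172, 182), 252: (172, 183), 253: (172, 183), 254: (172, 185), 255: (172, 186), 256: (172, 187), 257: (172, 187), 258: (171, 187), 259: (171, 188), 260: (170, 188), 261: (170, 188), 262: (170, 188), 263: (170, 187), 264: (170, 187), 265: (171, 186), 266: (171, 185), 267: (172, 184), 268: (173, 182), 269: (176, 180)} [118. 114. 109.]
model 80 12 [171.7 247.1] [182.9 256. ]
model 55 12 [173.6 254. ] [184.6 262.9]
model 48 21 [169.9 252.7] [189.2 268.1]
model 42 24 [169.  253.2] [190.9 270.8]
model 42 21 [170.4 254.3] [189.5 269.7]
[128.1, 281.7, 37.7, 58.6]
0.048 mouth [ 610.4 -266.4    9.8] axis [-0.028  0.012 -1.   ]
```

```bash
python3 -c "
from rig import manip
print(manip.sign_off())"
```

```text
the job is handed in; nothing more can be done
None
```

The flask hangs upside down over the peg with its rim on the board, and the grey stopper sits fully home in the collar. My last image check before hand-in put both within tolerance, and I handed the job in at about 29 s; no verdict came back.

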